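Trial closure of moulding flasks in a ratchet clamp

TASK

Do a trial closure of the brass flasks lying on the bench: put each one, lid up, in a well of its own in the clamping jig, then push the T-handled hand lever away from you to its second notch (not the first or the third) and let go of it, so that it stays there. Then press the black release button until the lever has sprung right back, and only after that move all the flasks onto the sloped cooling rack, each sitting flat on its bed, lid up, and let go, with the lever left in its home position. Leave the other things on the bench where they are.

Things in the scene. Friction and masses are not known exactly. Their poses are not given: they have to be found in the camera images.
- flask0: brass moulding flask, a closed block 76 mm long (its x) x 50 mm wide (its y) x 40 mm high (z) with rounded edges, a dark seam round its sides and two small bolt heads on its lid, about 0.4 kg; origin at the centre of its underside. Two or three of the four are present; which ones varies.
- flask1: brass moulding flask, a closed block 76 mm long (its x) x 50 mm wide (its y) x 40 mm high (z) with rounded edges, a dark seam round its sides and two small bolt heads on its lid, about 0.4 kg; origin at the centre of its underside. Two or three of the four are present; which ones varies.
- flask2: brass moulding flask, a closed block 76 mm long (its x) x 50 mm wide (its y) x 40 mm high (z) with rounded edges, a dark seam round its sides and two small bolt heads on its lid, about 0.4 kg; origin at the centre of its underside. Two or three of the four are present; which ones varies.
- flask3: brass moulding flask, a closed block 76 mm long (its x) x 50 mm wide (its y) x 40 mm high (z) with rounded edges, a dark seam round its sides and two small bolt heads on its lid, about 0.4 kg; origin at the centre of its underside. Two or three of the four are present; which ones varies.
- jig: clamping jig, fixed: aluminium well plate 250 mm (y) x 150 mm (x) x 28 mm high; origin on the table under the middle well; x away from the robot, y left. White lever housing (190 x 80 mm, 75 high) centred at x -65, y -195 mm.
- jaw_bar (a point): centre of the jig's steel jaw bar (236 mm along y, 16 mm thick, top 53 mm above the table) behind the wells; open, its front face is 54 mm behind the well centres; the lever moves it towards the wells, 35 mm per rad, and a spring lets it yield against the flasks.
- well0 (a point): centre of the floor of well 0 of the jig: a rectangular well 82 mm long (along the jig's x) x 56 mm wide (y) and 14 mm deep, its floor 14 mm above the table; wells are 80 mm apart in a row along the jig's y. Takes one flask lengthwise. Axes as the jig's.
- well1 (a point): centre of the floor of well 1 of the jig: a rectangular well 82 mm long (along the jig's x) x 56 mm wide (y) and 14 mm deep, its floor 14 mm above the table; wells are 80 mm apart in a row along the jig's y. Takes one flask lengthwise. Axes as the jig's.
- well2 (a point): centre of the floor of well 2 of the jig: a rectangular well 82 mm long (along the jig's x) x 56 mm wide (y) and 14 mm deep, its floor 14 mm above the table; wells are 80 mm apart in a row along the jig's y. Takes one flask lengthwise. Axes as the jig's.
- lever (a joint): hand lever's angle in rad: 0 = home, upright (sprung); grows as its top is pushed away from the robot (jig's +x). A ratchet catches it at 0.33 (first notch), 0.63 (second), 0.93 (third): it clicks 0.02 to 0.04 rad beyond each, and when let go falls back onto the last notch passed. Stop at 1.08. Push: 5 to 12 N at the bar. It returns only while the release button is held down.
- lever_bar (a point): centre of the lever's T bar: a black horizontal round bar 22 mm thick and 94 mm long along the jig's y, 140 mm from the hinge, at the top of a 14 mm steel rod. Moves with the lever.
- lever_hinge (a point): the lever's hinge, 85 mm above the table; its axis runs along the jig's y.
- release (a joint): travel of the release button in m: 0 = up, 0.008 = fully down. It frees the lever from about 0.005; pressing takes about 2 to 6 N. Keep it down until the lever is home. It also dips by itself each time the ratchet clicks.
- release_top (a point): centre of the top of the round black release button (36 mm across, 17 mm proud of the lever housing's top), 85 mm in front of the lever's hinge; it is pressed straight down.
- bed: bed of the fixed sloped cooling rack: plate 120 mm (x) x 280 mm (y), origin at the centre of its upper face, z out of it, x uphill. Slopes 20 degrees down towards the robot, to a 12 mm high ledge (inner face x = -60 mm); cheeks 18 mm high at the ends (y = +-140 mm). Room for three flasks lengthwise up the slope, at y = -80, 0, 80 mm.
- dropper: clear dropper bottle, 110 mm high; not part of the job, to be left alone; origin at its underside
- dish: small green glass dish, 90 mm across; not part of the job, to be left alone; origin at its underside
- mixbowl: black rubber mixing bowl, 110 mm across; not part of the job, to be left alone; origin at its underside
- cast: plaster dental cast, 60 x 70 mm; not part of the job, to be left alone; origin at its underside
- brush: brush lying on the bench; not part of the job, to be left alone; origin at its underside
- jar: amber jar, 70 mm high; not part of the job, to be left alone; origin at its underside
- waxbox: flat cardboard wax box, 100 x 70 mm; not part of the job, to be left alone; origin at its underside

How it is judged:
On the way, in this order (a step that is already met when the one before it is completed fails the run):
1. every flask stands in a well of its own, lid up and let go, while the lever is home (value of joint lever below 0.08 rad and ((horizontal distance between flask0 and well0 below 0.012 m and z of flask0 in the frame of well0 between -0.004 and 0.006 m) or (horizontal distance between flask0 and well1 below 0.012 m and z of flask0 in the frame of well1 between -0.004 and 0.006 m) or (horizontal distance between flask0 and well2 below 0.012 m and z of flask0 in the frame of well2 between -0.004 and 0.006 m)) and angle between each of flask0, flask1, flask2, flask3's own z axis and vertical below 0.12 rad and ((horizontal distance between flask1 and well0 below 0.012 m and z of flask1 in the frame of well0 between -0.004 and 0.006 m) or (horizontal distance between flask1 and well1 below 0.012 m and z of flask1 in the frame of well1 between -0.004 and 0.006 m) or (horizontal distance between flask1 and well2 below 0.012 m and z of flask1 in the frame of well2 between -0.004 and 0.006 m)) and ((horizontal distance between flask2 and well0 below 0.012 m and z of flask2 in the frame of well0 between -0.004 and 0.006 m) or (horizontal distance between flask2 and well1 below 0.012 m and z of flask2 in the frame of well1 between -0.004 and 0.006 m) or (horizontal distance between flask2 and well2 below 0.012 m and z of flask2 in the frame of well2 between -0.004 and 0.006 m)) and ((horizontal distance between flask3 and well0 below 0.012 m and z of flask3 in the frame of well0 between -0.004 and 0.006 m) or (horizontal distance between flask3 and well1 below 0.012 m and z of flask3 in the frame of well1 between -0.004 and 0.006 m) or (horizontal distance between flask3 and well2 below 0.012 m and z of flask3 in the frame of well2 between -0.004 and 0.006 m)) and contact force between the fingers and flask0 below 0.2 N and contact force between the fingers and flask1 below 0.2 N and contact force between the fingers and flask2 below 0.2 N and contact force between the fingers and flask3 below 0.2 N), for 0.2 s.
2. the lever rests in its second notch, let go, with the flasks in the wells (value of joint lever between 0.55 and 0.72 rad and contact force between the fingers and lever below 0.2 N and velocity of joint lever between -0.1 and 0.1 rad/s and value of joint release below 0.003 m and ((horizontal distance between flask0 and well0 below 0.012 m and z of flask0 in the frame of well0 between -0.004 and 0.006 m) or (horizontal distance between flask0 and well1 below 0.012 m and z of flask0 in the frame of well1 between -0.004 and 0.006 m) or (horizontal distance between flask0 and well2 below 0.012 m and z of flask0 in the frame of well2 between -0.004 and 0.006 m)) and angle between each of flask0, flask1, flask2, flask3's own z axis and vertical below 0.12 rad and ((horizontal distance between flask1 and well0 below 0.012 m and z of flask1 in the frame of well0 between -0.004 and 0.006 m) or (horizontal distance between flask1 and well1 below 0.012 m and z of flask1 in the frame of well1 between -0.004 and 0.006 m) or (horizontal distance between flask1 and well2 below 0.012 m and z of flask1 in the frame of well2 between -0.004 and 0.006 m)) and ((horizontal distance between flask2 and well0 below 0.012 m and z of flask2 in the frame of well0 between -0.004 and 0.006 m) or (horizontal distance between flask2 and well1 below 0.012 m and z of flask2 in the frame of well1 between -0.004 and 0.006 m) or (horizontal distance between flask2 and well2 below 0.012 m and z of flask2 in the frame of well2 between -0.004 and 0.006 m)) and ((horizontal distance between flask3 and well0 below 0.012 m and z of flask3 in the frame of well0 between -0.004 and 0.006 m) or (horizontal distance between flask3 and well1 below 0.012 m and z of flask3 in the frame of well1 between -0.004 and 0.006 m) or (horizontal distance between flask3 and well2 below 0.012 m and z of flask3 in the frame of well2 between -0.004 and 0.006 m))), for 0.3 s.
3. the lever has been released and is back home with the flasks still in the wells (value of joint lever below 0.08 rad and ((horizontal distance between flask0 and well0 below 0.012 m and z of flask0 in the frame of well0 between -0.004 and 0.006 m) or (horizontal distance between flask0 and well1 below 0.012 m and z of flask0 in the frame of well1 between -0.004 and 0.006 m) or (horizontal distance between flask0 and well2 below 0.012 m and z of flask0 in the frame of well2 between -0.004 and 0.006 m)) and angle between each of flask0, flask1, flask2, flask3's own z axis and vertical below 0.12 rad and ((horizontal distance between flask1 and well0 below 0.012 m and z of flask1 in the frame of well0 between -0.004 and 0.006 m) or (horizontal distance between flask1 and well1 below 0.012 m and z of flask1 in the frame of well1 between -0.004 and 0.006 m) or (horizontal distance between flask1 and well2 below 0.012 m and z of flask1 in the frame of well2 between -0.004 and 0.006 m)) and ((horizontal distance between flask2 and well0 below 0.012 m and z of flask2 in the frame of well0 between -0.004 and 0.006 m) or (horizontal distance between flask2 and well1 below 0.012 m and z of flask2 in the frame of well1 between -0.004 and 0.006 m) or (horizontal distance between flask2 and well2 below 0.012 m and z of flask2 in the frame of well2 between -0.004 and 0.006 m)) and ((horizontal distance between flask3 and well0 below 0.012 m and z of flask3 in the frame of well0 between -0.004 and 0.006 m) or (horizontal distance between flask3 and well1 below 0.012 m and z of flask3 in the frame of well1 between -0.004 and 0.006 m) or (horizontal distance between flask3 and well2 below 0.012 m and z of flask3 in the frame of well2 between -0.004 and 0.006 m))), for 0.1 s.
At the end, for the whole second after the job is handed in: Every flask that is present sits flat (within 7 degrees and 7 mm) on the bed of the sloped rack, lid up, its centre not more than 40 mm below or 35 mm above the bed's middle line and within 125 mm of its middle sideways, let go and at rest; the lever is home (below 0.08 rad) (value of joint lever below 0.08 rad and x of flask0 in the frame of bed between -0.04 and 0.035 m and y of flask0 in the frame of bed between -0.125 and 0.125 m and z of flask0 in the frame of bed between -0.005 and 0.007 m and angle between the z axis of each of flask0, flask1, flask2, flask3 and the z axis of bed, either way round below 0.12 rad and angle between each of flask0, flask1, flask2, flask3's own z axis and vertical below 0.6 rad and contact force between the fingers and flask0 below 0.2 N and linear speed of each of flask0, flask1, flask2, flask3 below 0.02 m/s and x of flask1 in the frame of bed between -0.04 and 0.035 m and y of flask1 in the frame of bed between -0.125 and 0.125 m and z of flask1 in the frame of bed between -0.005 and 0.007 m and contact force between the fingers and flask1 below 0.2 N and x of flask2 in the frame of bed between -0.04 and 0.035 m and y of flask2 in the frame of bed between -0.125 and 0.125 m and z of flask2 in the frame of bed between -0.005 and 0.007 m and contact force between the fingers and flask2 below 0.2 N and x of flask3 in the frame of bed between -0.04 and 0.035 m and y of flask3 in the frame of bed between -0.125 and 0.125 m and z of flask3 in the frame of bed between -0.005 and 0.007 m and contact force between the fingers and flask3 below 0.2 N); the robot touches nothing.
It fails at once if another thing on the bench is pushed more than 5 cm away or knocked over (distance of any of dropper, dish, mixbowl, cast, brush, jar, waxbox from where it was at the start of the episode above 0.05 m or angle between any of dropper, jar, mixbowl, cast's own z axis and vertical above 0.7 rad).
Of flask0, flask1, flask2, flask3 only 2 to 3 are there at a start; the rules pass over those that are not, and their reading is None.
At some moment in a run one of flask0, flask1, flask2, flask3 may be knocked a few centimetres aside while the robot is not near it.
Once in a run the grip may slacken for a moment while it holds something.
It also fails if it takes over 210 s, if anything falls off the work surface, if the arm or the gripper's body presses on something with over 40 N, if the wrist force passes 120 N, or if a joint passes its speed limit or range.

ROBOT

A 6-joint arm with a two-finger parallel gripper is mounted at the origin on the work surface. World frame = base frame: x ahead of the robot, y to its left, z up, the work surface at z = 0. Lengths are in m, angles in rad, forces in N, time in s.
With the tool pointing down it reaches from about 0.375 to 0.9 m from the base axis. Payload 3.1 kg.
Tool frame: the origin (TCP) lies at the very end of the fingers, on their centre line; the grasp point (between the pads) lies 19 mm behind it; z points along the fingers, y is the line along which they close (so a half turn about z gives the same grasp; the last joint's range is limited). The gripper opens to 85 mm and grips with 20 to 120 N. Pads are 22 mm wide; open, the fingers measure 114 mm over their backs; the gripper's body (76 mm by 85 mm) begins 54 mm behind the grasp point. The pads swing forward as they close: fully open they stand 13 mm farther back than shut.
Start: joints at [-0.178, 0.527, 1.433, -0, 1.181, -0.178], TCP at [0.625, 0, 0.231] pointing down, gripper open.
Joint ranges: [-3.08, 3.08], [-0.75, 2.2], [0.22, 2.44], [-1.43, 4.57], [0, 2.65], [-2.85, 2.85]. Speed limits (rad/s): [2.79, 2.79, 3.14, 3.14, 3.14, 3.14].

INTERFACE

Orientations are given as a unit quaternion [x, y, z, w].
In Python, from station import manip, vision gives the robot as it stands.
- The arm moves only by the tool drive_tool, never from a script. Its argument "deltas" is a list that holds one entry, the list of rows, each a list of 4 numbers: the shift along the tool's x, y, z in mm, then the turn about the tool's z in rad. A call has 1 to 5 rows; each row is the pose to reach, as a shift and turn from the pose commanded when the call began, along the tool's axes at that moment; what a row does not reach only later rows make up. A row lasts 1/12 s, in which the tool goes at most 41.7 mm and 7.16 degrees, less where a joint would pass 70% of its speed; a pose out of reach is approached as far as the arm can. A call with a gripper value outside its range is refused whole. "jaw" is the finger opening in mm, from 0 to 85.4, set as the call begins (left out, the last holds). The fingers move at their own pace and stop on an object; "force" is the grip in N (left out, the last holds). Time passes only in rows, so rows that repeat a pose let the fingers close. It gives the time, the measured TCP pose, the force, the opening and the grip force at its end, in the units of the state.
- manip.sense(): the state, without advancing time (a new reading comes with each control period).
- vision.snapshot(name): name is "scene" or "side" or "wrist"; returns the picture (420x560x3 uint8, red, green, blue); there is no depth.
- vision.camera_model(name): a dict with "camera_matrix" (3x3 intrinsics, pixels), "rvec" (rotation vector, rad) and "tvec" (3), from world to camera coordinates, as OpenCV has them. Camera axes: x right, y down, z forward; pixel columns grow to the right and rows downward; lengths in m; the calibration is good to about 2 mm. The wrist camera is an equidistant fisheye: a pixel r from the principal point sees the ray r / f radians off the axis. A picture is of the moment at which its call begins: read the wrist's pose just before it. camera_model takes no time and is no camera call; for the wrist camera it gives the pose at the moment of the call.
- manip.sign_off(): hands the job in; it is judged then, once.
The state is a dict: "t": time; "q": joint angles; "qd": joint speeds; "tau": joint torques, N m; "tcp_pos": TCP position; "tool_rot": TCP orientation; "force": force on the tool from outside, world axes, zero at the start; "ft_torque": the same for the moment, N m; "finger_gap": opening from 0.0 (shut) to 1.0 (fully open); "gripper_force": force on a finger pad.
Only numpy, scipy, OpenCV 4.12 (cv2) and the standard library are available. Lean on these libraries where they do the work, as an engineer would, in place of code of your own. Each camera call takes 0.05 s, during which the arm holds its last target. There are 200 camera calls.

## Working session

There is one attempt and no reset: what is moved stays moved. The work goes in short steps, Python scripts to look and compute and a tool call to move; the robot and the scene stay as the last step left them, time stands still between calls to the robot, and variables do not carry over. Pictures are saved under pics/ and viewed, at most 14 in all, crops included, and the job is handed in when it is done.

Besides the shell and the picture viewer there is one more tool, called after ">>>" by a JSON object that holds its "name" and its "arguments". drive_tool: Moves the arm, as the interface text tells. Its arguments: {"type":"object","properties":{"deltas":{"type":"array"},"jaw":{"type":"number"},"force":{"type":"number"}},"required":["deltas"]}

```bash
ls; mkdir -p pics; cat > h.py <<'E'
import numpy as np, cv2
from station import manip, vision
def snap(n,f=None):
    m=vision.camera_model(n); im=vision.snapshot(n)
    if f: cv2.imwrite('pics/'+f,im[:,:,::-1])
    return im,m
def ray(m,uv,fish=False):
    K=np.array(m["camera_matrix"]);R=cv2.Rodrigues(np.array(m["rvec"],float))[0];t=np.array(m["tvec"],float).ravel()
    x=(uv[0]-K[0,2])/K[0,0];y=(uv[1]-K[1,2])/K[1,1]
    if fish:
        r=np.hypot(x,y); s=np.sin(r)/r if r>1e-9 else 1; d=np.array([x*s,y*s,np.cos(r)])
    else: d=np.array([x,y,1.])
    d=R.T@d; return -R.T@t, d/np.linalg.norm(d)
def onz(m,uv,z,fish=False):
    o,d=ray(m,uv,fish); return o+d*(z-o[2])/d[2]
def tri(rs):
    A=sum(np.eye(3)-np.outer(d,d) for o,d in rs); b=sum((np.eye(3)-np.outer(d,d))@o for o,d in rs)
    p=np.linalg.solve(A,b); return p,[np.linalg.norm((np.eye(3)-np.outer(d,d))@(p-o)) for o,d in rs]
def proj(m,P,fish=False):
    K=np.array(m["camera_matrix"]);R=cv2.Rodrigues(np.array(m["rvec"],float))[0];t=np.array(m["tvec"],float).ravel()
    c=R@np.array(P,float)+t
    if fish:
        th=np.arctan2(np.hypot(c[0],c[1]),c[2]); q=c[:2]/np.hypot(c[0],c[1])*th
    else: q=c[:2]/c[2]
    return np.array([K[0,0]*q[0]+K[0,2],K[1,1]*q[1]+K[1,2]])
E
python3 - <<'E'
from h import *
s=manip.sense();print({k:np.round(v,3) for k,v in s.items()})
for n in("scene","side","wrist"):
    im,m=snap(n,n+'0.png');o,d=ray(m,(280,210));print(n,np.round(o,3),np.round(d,3),np.round(m["camera_matrix"],1).tolist())
E
```

```text
pics
{'t': np.float64(0.0), 'q': array([-0.178,  0.528,  1.434,  0.   ,  1.181, -0.179]), 'qd': array([-0.   , -0.   , -0.001, -0.001, -0.002,  0.001]), 'tau': array([ 0.0000e+00, -4.4234e+01, -1.7802e+01, -0.0000e+00,  8.0000e-03,
        0.0000e+00]), 'tcp_pos': array([0.624, 0.   , 0.23 ]), 'tool_rot': array([ 0.707,  0.707, -0.001, -0.001]), 'force': array([-1.025, -0.002, -0.078]), 'ft_torque': array([0.009, 0.044, 0.03 ]), 'gripper_force': np.float64(0.0), 'finger_gap': np.float64(1.005)}
scene [1.244 0.631 0.989] [-0.546 -0.499 -0.673] [[421.1, 0.0, 277.8], [0.0, 421.1, 209.7], [0.0, 0.0, 1.0]]
side [ 0.364 -0.747  0.943] [ 0.172  0.69  -0.703] [[403.7, 0.0, 280.4], [0.0, 403.7, 214.4], [0.0, 0.0, 1.0]]
wrist [0.625 0.067 0.373] [ 0.004 -0.277 -0.961] [[325.2, 0.0, 277.7], [0.0, 325.2, 205.2], [0.0, 0.0, 1.0]]
```

View pics/scene0.png

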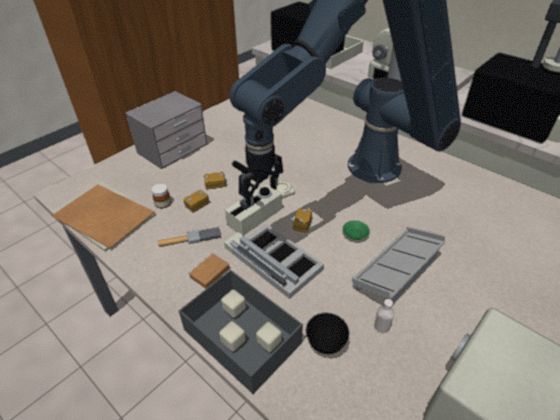

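View pics/side0.png

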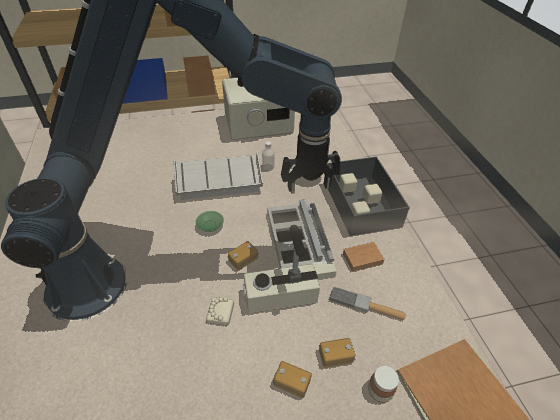

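View pics/wrist0.png

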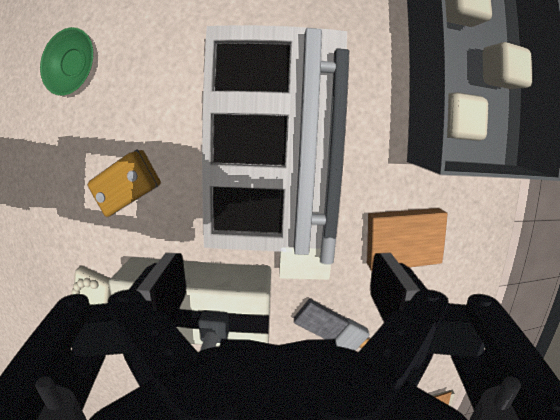

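The scene shows three brass flasks, all lid up: one in front of the jig (wrist 125,183) and two at the right (side 293,378 and 337,352). The jig wells are at wrist (250,66), (248,138) and (247,210), and the rack is at side (217,175). I'll measure these next.

```bash
cat >> h.py <<'E'
def brass(im,lo=300):
    h=cv2.cvtColor(im,cv2.COLOR_RGB2HSV); k=((h[...,0]>12)&(h[...,0]<26)&(h[...,1]>150)&(h[...,2]>60)).astype(np.uint8)
    k=cv2.morphologyEx(k,cv2.MORPH_CLOSE,np.ones((7,7)))
    return [c for c in cv2.findContours(k,cv2.RETR_EXTERNAL,cv2.CHAIN_APPROX_NONE)[0] if cv2.contourArea(c)>lo]
def dark(im,lo=1500,hi=9000,v=45):
    k=(im.max(2)<v).astype(np.uint8)
    k=cv2.morphologyEx(k,cv2.MORPH_CLOSE,np.ones((3,3)))
    return [c for c in cv2.findContours(k,cv2.RETR_EXTERNAL,cv2.CHAIN_APPROX_NONE)[0] if lo<cv2.contourArea(c)<hi]
def quad(c,m,z,fish):
    P=np.array([onz(m,p[0],z,fish)[:2] for p in c]).astype(np.float32)
    (cx,cy),(w,h),a=cv2.minAreaRect(P)
    if w<h: w,h,a=h,w,a+90
    return np.round([cx,cy,w,h,(a+90)%180-90],4)
E
python3 - <<'E'
from h import *
for n,zz in(("wrist",.04),("side",.04),("scene",.04)):
    im,m=snap(n); f=n=="wrist"
    for c in brass(im,150):
        print(n,cv2.boundingRect(c),cv2.contourArea(c),quad(c,m,zz,f),quad(c,m,.02,f))
    lo=1500 if f else 150
    for c in dark(im,lo,9000):
        q=quad(c,m,.028,f)
        if .04<q[3]<.07 and q[2]<.1: print(n,'dark',cv2.boundingRect(c),q)
E
```

```text
wrist (88, 151, 72, 65) 2443.0 [4.47100e-01 2.10000e-03 8.67000e-02 4.79000e-02 2.72817e+01] [ 4.36400e-01 -1.80000e-03  9.19000e-02  5.08000e-02  2.72817e+01]
wrist dark (213, 187, 70, 46) [ 0.5903 -0.0324  0.0773  0.0496 -2.4608]
wrist dark (213, 114, 74, 51) [ 0.5938  0.0453  0.0772  0.0521 -2.6738]
wrist dark (215, 44, 75, 48) [ 0.597   0.1228  0.0771  0.0511 -2.2974]
scene (294, 209, 17, 23) 254.0 [4.59200e-01 1.17000e-02 9.95000e-02 4.87000e-02 2.76621e+01] [ 4.42700e-01 -1.30000e-03  1.01600e-01  4.97000e-02  2.76621e+01]
scene (185, 191, 23, 20) 250.5 [ 0.6263 -0.3237  0.0828  0.0712 -1.9384] [ 0.6133 -0.3438  0.0845  0.0727 -1.9384]
scene (205, 173, 20, 15) 192.5 [ 0.5096 -0.3613  0.0799  0.0684 54.4907] [ 0.4941 -0.3822  0.0816  0.0699 54.4907]
scene (35, 0, 203, 162) 20281.5 [-0.2634 -1.7121  2.395   1.292  70.5334] [-0.2951 -1.7615  2.4454  1.3192 70.5334]
scene dark (289, 257, 25, 19) [ 0.603   0.1288  0.065   0.0424 -2.6716]
scene dark (271, 244, 24, 18) [ 0.5999  0.0502  0.0653  0.0412 -1.7864]
scene dark (253, 231, 23, 17) [ 0.5969 -0.0284  0.0649  0.0416 -0.1161]
```

>>> {"name": "drive_tool", "arguments": {"deltas": [[[30, -175, 0, 0], [30, -175, 0, 0], [30, -175, 0, 0], [30, -175, 0, 0], [30, -175, 0, 0]]]}}

```text
t: 0.72
tcp_pos: [0.4414, 0.032, 0.2303]
tool_rot: [0.707, 0.707, -0.003, -0.004]
force: [-0.8, 0.1, -0.2]
finger_gap: 1.0
gripper_force: 0.0
```

>>> {"name": "drive_tool", "arguments": {"deltas": [[[0, 0, 0, 0], [0, 0, 0, 0], [0, 0, 0, 0]]]}}

```text
t: 0.97
tcp_pos: [0.4523, 0.0295, 0.2319]
tool_rot: [0.707, 0.707, 0.001, 0.001]
force: [0.7, -0.1, 0.9]
finger_gap: 0.999
gripper_force: 0.0
```

```bash
python3 - <<'E'
from h import *
s=manip.sense();print(s['t'],np.round(s['tcp_pos'],4),np.round(s['tool_rot'],3))
im,m=snap("wrist","w1.png")
for c in brass(im,300): print(cv2.boundingRect(c),cv2.contourArea(c),quad(c,m,.04,1))
for c in dark(im): 
    q=quad(c,m,.014,1)
    if .04<q[3]<.07 and q[2]<.1: print('dark',cv2.boundingRect(c),q)
ims,ms=snap("side","s1.png")
E
```

```text
0.9667 [0.4523 0.0295 0.2319] [0.707 0.707 0.001 0.001]
(227, 173, 77, 69) 2966.5 [4.38900e-01 2.10000e-03 7.43000e-02 5.16000e-02 2.78134e+01]
dark (366, 142, 64, 49) [ 0.5947  0.0443  0.0769  0.0536 -2.4803]
dark (371, 72, 63, 53) [ 0.5981  0.1247  0.0776  0.0544 -2.0503]
```

View pics/w1.png

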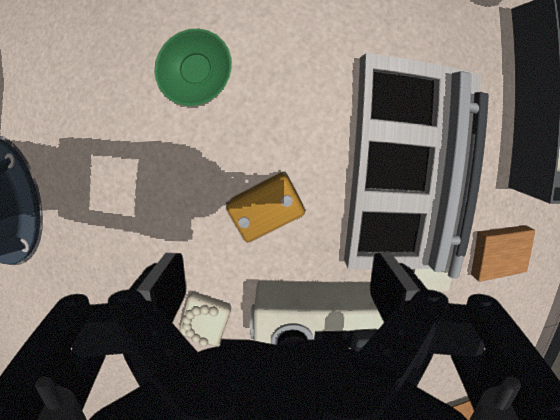

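w1 shows flask A centred near (265,208), with its bolts at (244,222) and (287,201) on the long axis. The wells are the dark rectangles at (402,98), (398,167) and (390,233).

```bash
cat >> h.py <<'E'
import json
def cmd(): 
    try: return json.load(open('cmd.json'))
    except Exception: return [.45,.03,.231,0.]
# commanded pose: x,y,z, yaw of tool y axis (tool straight down, tool x = yaw+90)
def go(x=None,y=None,z=None,yaw=None,note=''):
    c=cmd(); t=[c[i] if v is None else v for i,v in enumerate((x,y,z,yaw))]
    d=np.array(t[:3])-c[:3]; a=c[3]; ex=np.array([-np.sin(a),np.cos(a)]);ey=np.array([np.cos(a),np.sin(a)])
    r=[round(1000*ex@d[:2]),round(1000*ey@d[:2]),round(-1000*d[2]),round(c[3]-t[3],2)]
    n=ex*r[0]/1000+ey*r[1]/1000
    n=[c[0]+n[0],c[1]+n[1],c[2]-r[2]/1000,c[3]-r[3]]
    json.dump(list(map(float,n)),open('cmd.json','w'))
    k=max(np.linalg.norm(r[:3])/40,abs(r[3])/.12)
    print(note,'ROW',[float(v) for v in r],'rows>=%.1f'%k,'->',np.round(n,4))
def meas():
    s=manip.sense();q=s['tool_rot'];from scipy.spatial.transform import Rotation as R
    M=R.from_quat(q).as_matrix();return np.r_[s['tcp_pos'],np.arctan2(M[1,1],M[0,1])],s
E
python3 - <<'E'
from h import *
from scipy.spatial.transform import Rotation as R
m1=vision.camera_model("wrist")
# model of wrist0 view: pose shift of (-.1717,.0295,..) -> use its printed centre
m0=dict(m1); Rm=cv2.Rodrigues(np.array(m1["rvec"],float))[0]
d=np.array([0.6243,0,.2303])-np.array([.4523,.0295,.2319])
m0["tvec"]=np.array(m1["tvec"]).ravel()-Rm@d
for a,b in(((100,197),(244,222)),((131,176),(287,201))):
    print(tri([ray(m0,a,1),ray(m1,b,1)]))
print(onz(m1,(265.5,211.5),.042,1))
go(yaw=-1.09,note='turn'); go(x=.4385,y=.002,z=.12,note='over')
E
```

```text
(array([ 0.41593675, -0.01428492,  0.03899813]), [np.float64(8.303715240085272e-05), np.float64(8.30371524008521e-05)])
(array([0.46248017, 0.00998313, 0.04199482]), [np.float64(4.353678252963284e-05), np.float64(4.35367825296578e-05)])
[ 0.43963439 -0.00158133  0.042     ]
turn ROW [0.0, 0.0, 0.0, 1.09] rows>=9.1 -> [ 0.45   0.03   0.231 -1.09 ]
over ROW [-23.0, 20.0, 111.0, 0.0] rows>=2.9 -> [ 0.4389  0.0016  0.12   -1.09  ]
```

>>> {"name": "drive_tool", "arguments": {"deltas": [[[0, 0, 0, 0.55], [0, 0, 0, 0.55], [0, 0, 0, 0.55], [0, 0, 0, 0.55], [0, 0, 0, 0.55]]]}}

```text
t: 1.48
tcp_pos: [0.4515, 0.0296, 0.2312]
tool_rot: [0.874, 0.486, 0.0, 0.0]
force: [0.1, 0.7, -0.1]
finger_gap: 1.006
gripper_force: 0.0
```

>>> {"name": "drive_tool", "arguments": {"deltas": [[[0, 0, 0, 0.54], [0, 0, 0, 0.54], [0, 0, 0, 0.54], [0, 0, 0, 0.54], [0, 0, 0, 0.54]]]}}

```text
t: 1.9
tcp_pos: [0.4515, 0.0296, 0.2311]
tool_rot: [0.972, 0.236, 0.0, 0.0]
force: [-0.3, 0.3, -0.6]
finger_gap: 0.998
gripper_force: 0.0
```

>>> {"name": "drive_tool", "arguments": {"deltas": [[[-23, 20, 111, 0], [-23, 20, 111, 0], [-23, 20, 111, 0], [-23, 20, 111, 0], [-23, 20, 111, 0]]]}}

```text
t: 2.32
tcp_pos: [0.4389, 0.0013, 0.1191]
tool_rot: [0.971, 0.237, -0.002, -0.001]
force: [0.6, -0.7, -0.7]
finger_gap: 0.999
gripper_force: 0.0
```

```bash
python3 - <<'E'
from h import *
p,s=meas();print(s['t'],np.round(p,4),np.round(s['q'],2))
im,m=snap("wrist","w2.png")
for c in brass(im,300): print(cv2.boundingRect(c),cv2.contourArea(c),quad(c,m,.04,1))
E
```

```text
2.3167 [ 0.4389  0.0013  0.1191 -1.0915] [-0.25  0.48  1.99  0.    0.67  0.84]
(544, 288, 16, 51) 362.5 [ 4.68500e-01 -3.42700e-01  9.28000e-02  2.45000e-02  5.68125e+01]
(248, 157, 69, 103) 6639.0 [ 4.4220e-01 -3.0000e-04  7.6300e-02  4.7900e-02  2.7568e+01]
```

View pics/w2.png

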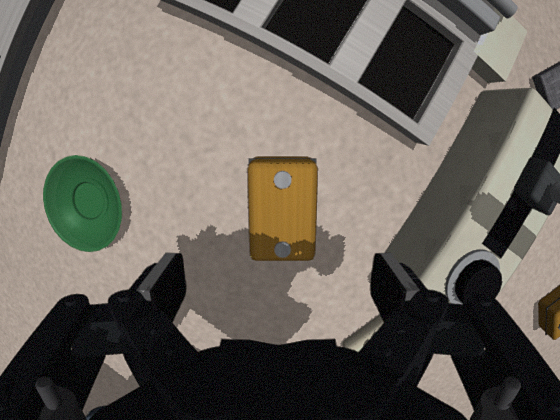

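w2 shows the flask square between the fingers, bolts at (283,180) and (283,250). Descend and grip.

>>> {"name": "drive_tool", "arguments": {"deltas": [[[1, 0, 40, 0], [1, 0, 80, 0], [1, 0, 105, 0], [1, 0, 105, 0], [1, 0, 105, 0]]]}}

```text
t: 2.78
tcp_pos: [0.4411, 0.0022, 0.016]
tool_rot: [0.971, 0.238, 0.001, 0.0]
force: [-0.1, 0.2, 0.4]
finger_gap: 0.998
gripper_force: 0.0
```

>>> {"name": "drive_tool", "arguments": {"deltas": [[[0, 0, 0, 0], [0, 0, 0, 0], [0, 0, 0, 0], [0, 0, 0, 0], [0, 0, 0, 0]]], "jaw": 40, "force": 60}}

```text
t: 3.2
tcp_pos: [0.4419, 0.0016, 0.0176]
tool_rot: [0.971, 0.238, 0.003, 0.001]
force: [1.0, 0.2, 10.2]
finger_gap: 0.573
gripper_force: 61.2
```

>>> {"name": "drive_tool", "arguments": {"deltas": [[[0, 0, 0, 0], [0, 0, 0, 0], [0, 0, 0, 0], [0, 0, 0, 0], [0, 0, 0, 0]]]}}

```text
t: 3.62
tcp_pos: [0.4418, 0.0017, 0.0176]
tool_rot: [0.971, 0.238, 0.003, 0.001]
force: [1.3, 0.4, 9.9]
finger_gap: 0.574
gripper_force: 61.2
```

>>> {"name": "drive_tool", "arguments": {"deltas": [[[0, 0, -30, 0], [0, 0, -70, 0], [0, 0, -105, 0], [0, 0, -105, 0], [0, 0, -105, 0]]]}}

```text
t: 4.03
tcp_pos: [0.4411, 0.0019, 0.1228]
tool_rot: [0.971, 0.238, 0.003, 0.002]
force: [0.5, 0.1, -2.5]
finger_gap: 0.571
gripper_force: 65.5
```

```bash
python3 - <<'E'
from h import *
import json
c=cmd();c[0]+=.001*np.cos(.48);c[1]+=.001*np.sin(.48);json.dump(c,open('cmd.json','w'))
p,s=meas();print(s['t'],np.round(p,4),np.round(c,4),s['finger_gap'],s['gripper_force'])
im,m=snap("wrist")
for c in brass(im,300): print(cv2.boundingRect(c),cv2.contourArea(c))
# jig: from wells at floor .014
a=-2.45*np.pi/180
go(yaw=-np.pi/2+a,note='turn'); go(x=.594,y=.045,note='over well1')
E
```

```text
4.0333 [ 0.4411  0.0019  0.1228 -1.0899] [ 0.4397  0.0021  0.12   -1.09  ] 0.5706403765644512 65.52013993263245
(537, 284, 23, 56) 570.5
(218, 187, 120, 155) 16495.5
turn ROW [0.0, 0.0, 0.0, 0.52] rows>=4.3 -> [ 0.4397  0.0021  0.12   -1.61  ]
over well1 ROW [152.0, -49.0, 0.0, 0.0] rows>=4.0 -> [ 0.5935  0.0451  0.12   -1.61  ]
```

>>> {"name": "drive_tool", "arguments": {"deltas": [[[0, 0, 0, 0.52], [0, 0, 0, 0.52], [0, 0, 0, 0.52], [0, 0, 0, 0.52], [0, 0, 0, 0.52]]]}}

```text
t: 4.5
tcp_pos: [0.4381, 0.0025, 0.1187]
tool_rot: [1.0, -0.021, -0.002, -0.001]
force: [-0.4, 0.0, -3.4]
finger_gap: 0.572
gripper_force: 65.4
```

>>> {"name": "drive_tool", "arguments": {"deltas": [[[152, -49, 0, 0], [152, -49, 0, 0], [152, -49, 0, 0], [152, -49, 0, 0], [152, -49, 0, 0]]]}}

```text
t: 4.92
tcp_pos: [0.6019, 0.0461, 0.1196]
tool_rot: [1.0, -0.018, 0.005, -0.0]
force: [1.1, -0.1, -1.2]
finger_gap: 0.569
gripper_force: 65.4
```

>>> {"name": "drive_tool", "arguments": {"deltas": [[[0, 0, 0, 0], [0, 0, 0, 0]]]}}

```text
t: 5.08
tcp_pos: [0.5911, 0.0454, 0.1182]
tool_rot: [1.0, -0.019, -0.003, -0.0]
force: [-1.3, -0.6, -2.9]
finger_gap: 0.573
gripper_force: 65.4
```

```bash
python3 - <<'E'
from h import *
p,s=meas();print(s['t'],np.round(p,4),np.round(cmd(),4),s['finger_gap'])
im,m=snap("wrist","w3.png"); snap("side","s3.png")
for c in dark(im,800): 
    q=quad(c,m,.014,1)
    if .02<q[3]<.08 and q[2]<.1: print('dark',cv2.boundingRect(c),q)
big=cv2.imread('pics/s3.png')[130:320,150:420]; big=cv2.resize(big,None,fx=2,fy=2)
w=cv2.imread('pics/w3.png'); o=np.zeros((420,560+0,3),np.uint8)
cv2.imwrite('pics/m3.png',np.hstack([cv2.resize(w,(420,315)),cv2.resize(big,(380,315*1))]))
E
```

```text
5.0833 [ 0.5911  0.0454  0.1182 -1.6081] [ 0.5935  0.0451  0.12   -1.61  ] 0.5729578626588837
dark (346, 154, 67, 95) [ 0.5884 -0.0368  0.0791  0.0518 -2.4355]
dark (146, 153, 66, 95) [ 0.5955  0.1262  0.0791  0.052  -2.5748]
dark (244, 152, 71, 34) [6.1920e-01 4.3400e-02 5.3800e-02 2.5500e-02 8.8697e+01]
```

View pics/m3.png

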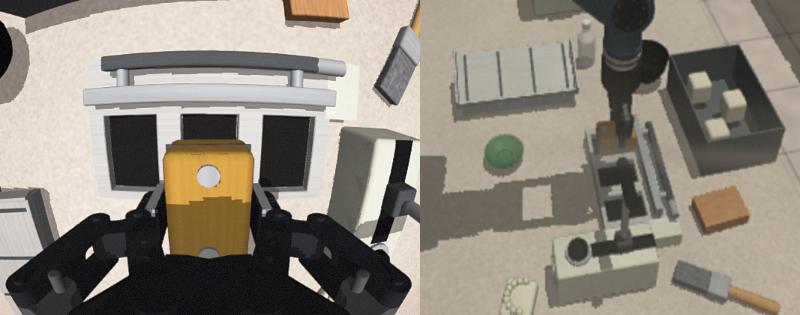

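m3 shows the flask held above the middle well, front bolt at w3 pixel (277,235), with the two outer wells free on either side.

```bash
python3 - <<'E'
from h import *
p,s=meas();print(s['t'],np.round(p,4)); m=vision.camera_model("wrist")
im=cv2.imread('pics/w3.png')
h=cv2.cvtColor(im,cv2.COLOR_BGR2HSV);k=((h[...,1]<60)&(h[...,2]>90)).astype(np.uint8);k[:200]=0;k[:,:250]=0;k[:,305:]=0
n,l,st,ce=cv2.connectedComponentsWithStats(k)
a=p[3];ex=np.array([-np.sin(a),np.cos(a)]);ey=np.array([np.cos(a),np.sin(a)])
for i in range(1,n):
    if st[i,4]>60:
        P=onz(m,ce[i],p[2]-.0176+.042,1); d=P[:2]-p[:2]; print(ce[i],st[i],np.round(P,4),'toolx',ex@d,'tooly',ey@d)
E
```

```text
5.1833 [ 0.591   0.0451  0.119  -1.6094]
[277.66937669 234.51219512] [263 220  31  30 738] [0.6138 0.0444 0.1434] toolx 0.022812043887670483 tooly -0.00018584661270345864
[277.71969697 337.98484848] [265 332  26  13 264] [0.563  0.0464 0.1434] toolx -0.027980074837009355 tooly -0.00021070422424204044
```

>>> {"name": "drive_tool", "arguments": {"deltas": [[[6, 0, 20, 0], [6, 0, 50, 0], [6, 0, 70, 0], [6, 0, 70, 0], [6, 0, 70, 0]]]}}

```text
t: 5.6
tcp_pos: [0.5974, 0.0447, 0.0493]
tool_rot: [1.0, -0.02, -0.002, -0.0]
force: [-0.8, -0.2, -2.2]
finger_gap: 0.571
gripper_force: 65.2
```

>>> {"name": "drive_tool", "arguments": {"deltas": [[[0, 0, 4, 0], [0, 0, 8, 0], [0, 0, 12, 0], [0, 0, 16, 0], [0, 0, 16, 0]]]}}

```text
t: 6.02
tcp_pos: [0.5963, 0.0449, 0.0384]
tool_rot: [1.0, -0.019, -0.003, 0.0]
force: [-11.5, -1.9, 20.3]
finger_gap: 0.57
gripper_force: 72.1
```

```bash
python3 - <<'E'
from h import *
p,s=meas();print(s['t'],np.round(p,4),np.round(s['force'],1),s['finger_gap'])
E
```

```text
6.0167 [ 0.5963  0.0449  0.0384 -1.609 ] [-11.5  -1.9  20.3] 0.5695316558376685
```

The far edge is touching, so I'll back off slightly in -x.

>>> {"name": "drive_tool", "arguments": {"deltas": [[[-1, 0, 0, 0], [-2, 0, 0, 0], [-3, 0, 0, 0], [-3, 0, 2, 0], [-3, 0, 2, 0]]]}}

```text
t: 6.43
tcp_pos: [0.5956, 0.045, 0.0372]
tool_rot: [1.0, -0.019, 0.0, 0.0]
force: [-8.6, -0.0, 21.4]
finger_gap: 0.569
gripper_force: 72.7
```

>>> {"name": "drive_tool", "arguments": {"deltas": [[[-1, 0, -3, 0], [-2, 0, -3, 0], [-3, 0, -3, 0], [-3, 0, -3, 0], [-3, 0, 0, 0]]]}}

```text
t: 6.85
tcp_pos: [0.5959, 0.0449, 0.037]
tool_rot: [1.0, -0.019, 0.003, 0.0]
force: [-11.2, 0.8, 50.1]
finger_gap: 0.571
gripper_force: 75.9
```

```bash
python3 - <<'E'
from h import *
p,s=meas();print(s['t'],np.round(p,4),np.round(s['force'],1),np.round(s['ft_torque'],2))
im,m=snap("wrist","w4.png");im,m=snap("side","s4.png");im2,m=snap("scene")
cv2.imwrite('pics/m4.png',np.hstack([cv2.resize(cv2.imread('pics/w4.png')[120:420,140:420],(380,407)),cv2.resize(cv2.imread('pics/s4.png')[190:290,250:350],(407,407))]))
E
```

```text
6.85 [ 0.5959  0.0449  0.037  -1.6097] [-11.2   0.8  50.1] [ 0.07  1.13 -0.08]
```

View pics/m4.png

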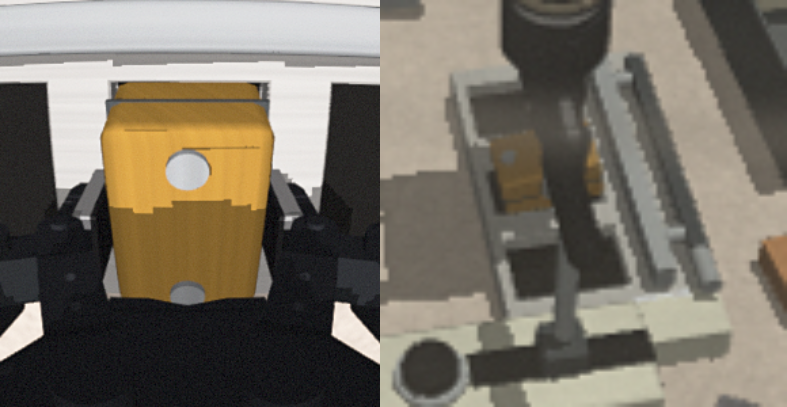

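m4 shows the flask most of the way into the middle well, its far end close to the far wall (crop 187,85) and its front bolt at w4 (278,245).

```bash
python3 - <<'E'
from h import *
p,s=meas();print(np.round(p,4),np.round(s['force'],1)); m=vision.camera_model("wrist")
im=cv2.imread('pics/w4.png')
h=cv2.cvtColor(im,cv2.COLOR_BGR2HSV);k=((h[...,1]<60)&(h[...,2]>90)).astype(np.uint8);k[:200]=0;k[:,:255]=0;k[:,300:]=0
n,l,st,ce=cv2.connectedComponentsWithStats(k)
for i in range(1,n):
    if st[i,4]>60: print(ce[i],st[i],[np.round(onz(m,ce[i],z,1),4) for z in(.050,.056,.062,.068)])
for c in dark(im[:,:,::-1],800,20000): 
    q=quad(c,m,.014,1)
    print('dark',cv2.boundingRect(c),q,quad(c,m,.028,1))
E
```

```text
[ 0.5959  0.0449  0.0371 -1.6097] [-5.4  0.1 25.2]
[277.66226913 244.86147757] [262 230  32  30 758] [array([0.6094, 0.0446, 0.05  ]), array([0.6118, 0.0445, 0.056 ]), array([0.6142, 0.0444, 0.062 ]), array([0.6166, 0.0443, 0.068 ])]
[277.73371105 335.94334278] [266 327  25  18 353] [array([0.5601, 0.0465, 0.05  ]), array([0.5648, 0.0464, 0.056 ]), array([0.5695, 0.0462, 0.062 ]), array([0.5742, 0.046 , 0.068 ])]
```

The flask is nose up, with its far end riding on the far rim. Lift, let the -x correction take effect, and lower again.

>>> {"name": "drive_tool", "arguments": {"deltas": [[[0, 0, -6, 0], [0, 0, -10, 0], [0, 0, -10, 0], [0, 0, -10, 0]]]}}

```text
t: 7.33
tcp_pos: [0.5931, 0.0452, 0.0417]
tool_rot: [1.0, -0.02, -0.001, -0.0]
force: [0.3, 0.1, -3.5]
finger_gap: 0.569
gripper_force: 69.6
```

>>> {"name": "drive_tool", "arguments": {"deltas": [[[0, 0, 4, 0], [0, 0, 8, 0], [0, 0, 12, 0], [0, 0, 12, 0], [0, 0, 12, 0]]]}}

```text
t: 7.75
tcp_pos: [0.5979, 0.0449, 0.0323]
tool_rot: [1.0, -0.02, 0.004, 0.0]
force: [3.5, 0.8, 10.7]
finger_gap: 0.57
gripper_force: 72.2
```

Seated (TCP 0.032). Release gently and lift.

>>> {"name": "drive_tool", "arguments": {"deltas": [[[0, 0, 0, 0], [0, 0, 0, 0], [0, 0, 0, 0], [0, 0, 0, 0], [0, 0, 0, 0]]], "jaw": 66}}

```text
t: 8.17
tcp_pos: [0.593, 0.0451, 0.0297]
tool_rot: [1.0, -0.02, -0.001, -0.0]
force: [0.4, -0.2, -0.1]
finger_gap: 0.772
gripper_force: 0.0
```

>>> {"name": "drive_tool", "arguments": {"deltas": [[[0, 0, -40, 0], [0, 0, -80, 0], [0, 0, -110, 0], [0, 0, -110, 0], [0, 0, -110, 0]]]}}

```text
t: 8.58
tcp_pos: [0.5948, 0.045, 0.1422]
tool_rot: [1.0, -0.02, 0.002, 0.0]
force: [-0.0, -0.4, -0.8]
finger_gap: 0.775
gripper_force: 0.0
```

```bash
python3 - <<'E'
from h import *
p,s=meas();print(s['t'],np.round(p,4),np.round(s['force'],1),s['finger_gap'],np.round(s['q'],2))
im,m=snap("wrist","w5.png")
for c in brass(im,300): print(cv2.boundingRect(c),cv2.contourArea(c),quad(c,m,.054,1))
for c in dark(im,800): 
    q=quad(c,m,.014,1)
    if .02<q[3]<.08 and q[2]<.1: print('dark',cv2.boundingRect(c),q)
im=cv2.imread('pics/w5.png')
h=cv2.cvtColor(im,cv2.COLOR_BGR2HSV);k=((h[...,1]<60)&(h[...,2]>90)).astype(np.uint8)
n,l,st,ce=cv2.connectedComponentsWithStats(k)
for i in range(1,n):
    if 100<st[i,4]<500 and 230<ce[i][0]<330: print(ce[i],st[i],[np.round(onz(m,ce[i],z,1),4) for z in(.056,.066)])
json.dump([.5935,.0451,p[2],-1.61],open('cmd.json','w'))
ims,ms=snap("side");imc,mc=snap("scene")
for n,i,mm in(("side",ims,ms),("scene",imc,mc)):
    for c in brass(i,80):
        b=cv2.boundingRect(c)
        if cv2.contourArea(c)<2000: print(n,b,quad(c,mm,.03,0))
E
```

```text
8.5833 [ 0.5948  0.045   0.1422 -1.6099] [-0.  -0.4 -0.8] 0.7752933078897574 [-0.11  0.6   1.59 -0.    0.95  1.5 ]
(245, 155, 67, 100) 6165.5 [ 0.5977  0.0449  0.0763  0.0483 -2.6406]
dark (339, 156, 63, 88) [ 0.5885 -0.0367  0.0794  0.0522 -2.7914]
dark (156, 156, 62, 88) [ 0.5954  0.1259  0.0793  0.0523 -2.3517]
[277.69642857 175.85714286] [270 168  17  17 224] [array([0.6211, 0.0441, 0.056 ]), array([0.6228, 0.044 , 0.066 ])]
[277.45263158 243.77368421] [270 236  16  16 190] [array([0.5691, 0.0464, 0.056 ]), array([0.5731, 0.0462, 0.066 ])]
scene (269, 238, 26, 22) [ 0.5919  0.0412  0.0801  0.0582 -1.1825]
scene (185, 192, 23, 19) [ 0.6202 -0.3345  0.0826  0.0737 -2.4701]
scene (205, 173, 20, 15) [ 0.5021 -0.3713  0.0801  0.0691 54.9418]
```

View pics/w5.png

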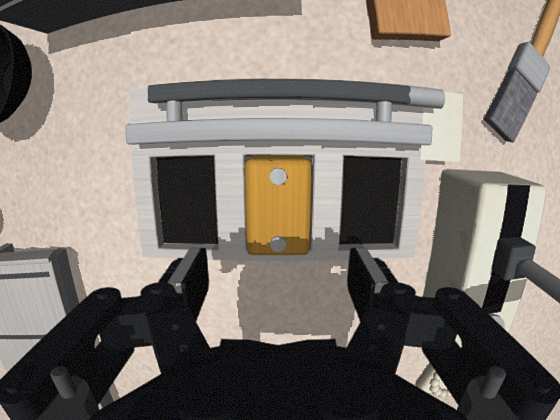

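w5 shows the flask seated flat in the middle well, bolts at (278,176) and (277,244) and spaced as expected. The outer wells are at (187,200) and (370,200). Next, the two flasks on the right.

```bash
python3 - <<'E'
from h import *
c=[.5935,.0451,.1415,-1.61];json.dump(c,open('cmd.json','w'))
go(z=.30);go(x=.50,y=-.335);go(z=.25)
E
```

```text
ROW [0.0, 0.0, -158.0, 0.0] rows>=4.0 -> [ 0.5935  0.0451  0.2995 -1.61  ]
 ROW [-79.0, 383.0, 0.0, 0.0] rows>=9.8 -> [ 0.4995 -0.3345  0.2995 -1.61  ]
 ROW [0.0, 0.0, 49.0, 0.0] rows>=1.2 -> [ 0.4995 -0.3345  0.2505 -1.61  ]
```

>>> {"name": "drive_tool", "arguments": {"deltas": [[[0, 0, -158, 0], [0, 0, -158, 0], [0, 0, -158, 0], [0, 0, -158, 0], [0, 0, -158, 0]]], "jaw": 85}}

```text
t: 9.15
tcp_pos: [0.5972, 0.0448, 0.3045]
tool_rot: [1.0, -0.02, 0.006, 0.001]
force: [1.3, -0.3, 0.6]
finger_gap: 0.996
gripper_force: 0.0
```

>>> {"name": "drive_tool", "arguments": {"deltas": [[[-39, 190, 0, 0], [-39, 190, 0, 0], [-39, 190, 0, 0], [-39, 190, 0, 0], [-39, 190, 0, 0]]]}}

```text
t: 9.57
tcp_pos: [0.5452, -0.1461, 0.2959]
tool_rot: [1.0, -0.02, -0.002, -0.0]
force: [0.2, -0.4, 0.7]
finger_gap: 0.998
gripper_force: 0.0
```

>>> {"name": "drive_tool", "arguments": {"deltas": [[[-40, 193, 0, 0], [-40, 193, 0, 0], [-40, 193, 0, 0], [-40, 193, 0, 0], [-40, 193, 0, 0]]]}}

```text
t: 9.98
tcp_pos: [0.4977, -0.3373, 0.2956]
tool_rot: [1.0, -0.021, -0.002, -0.001]
force: [0.2, 0.0, -0.7]
finger_gap: 0.997
gripper_force: 0.0
```

>>> {"name": "drive_tool", "arguments": {"deltas": [[[0, 0, 49, 0], [0, 0, 49, 0], [0, 0, 49, 0], [0, 0, 49, 0], [0, 0, 49, 0]]]}}

```text
t: 10.4
tcp_pos: [0.5003, -0.3338, 0.2499]
tool_rot: [1.0, -0.019, 0.0, 0.0]
force: [-0.2, -0.5, 0.4]
finger_gap: 0.993
gripper_force: 0.0
```

```bash
cat >> h.py <<'E'
def bolts(im,c,m,z):
    k=np.zeros(im.shape[:2],np.uint8); cv2.drawContours(k,[cv2.convexHull(c)],-1,1,-1)
    h=cv2.cvtColor(im,cv2.COLOR_RGB2HSV); g=(k&(h[...,1]<90)&(h[...,2]>60)).astype(np.uint8)
    n,l,st,ce=cv2.connectedComponentsWithStats(g)
    i=sorted(range(1,n),key=lambda i:-st[i,4])[:2]
    P=[onz(m,ce[j],z,1) for j in i]
    if len(P)==2:
        d=P[1]-P[0];print('  bolts px',np.round(ce[i],1).tolist(),'mid',np.round((P[0]+P[1])/2,4),'sep',np.round(np.linalg.norm(d),4),'ang',round(np.degrees(np.arctan2(d[1],d[0])),1))
E
python3 - <<'E'
from h import *
p,s=meas();print(s['t'],np.round(p,4),np.round(cmd(),4))
im,m=snap("wrist","w6.png")
for c in brass(im,300): print(cv2.boundingRect(c),cv2.contourArea(c),quad(c,m,.04,1)); bolts(im,c,m,.042)
E
```

```text
10.4 [ 0.5003 -0.3338  0.2499 -1.6084] [ 0.4995 -0.3345  0.2505 -1.61  ]
(288, 147, 69, 75) 2696.0 [  0.4926  -0.3825   0.0732   0.0502 -36.1664]
  bolts px [[337.0, 167.7], [310.0, 205.3]] mid [ 0.4908 -0.3841  0.042 ] sep 0.0518 ang 143.7
(0, 103, 14, 50) 569.0 [ 0.5985  0.0444  0.0703  0.031  -8.1063]
  bolts px [[1.0, 149.2], [3.0, 103.0]] mid [0.602  0.0523 0.042 ] sep 0.0661 ang -11.8
(262, 46, 46, 67) 2851.0 [ 0.6105 -0.3452  0.0734  0.0479 -2.5858]
  bolts px [[284.2, 101.7], [285.0, 54.5]] mid [ 0.6109 -0.3453  0.042 ] sep 0.0519 ang -3.1
```

View pics/w6.png

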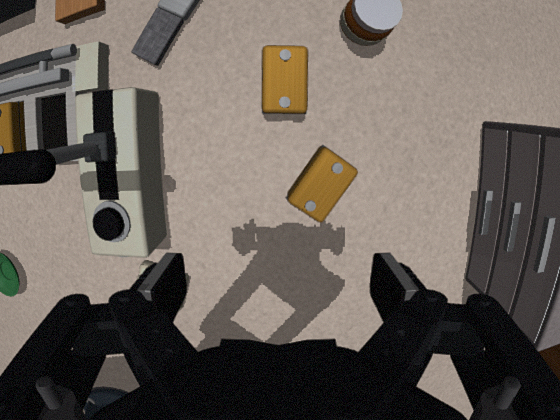

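w6 shows flask B at (285,79), aligned with the jig, and flask C at (323,186), turned about -36°. The bolt spacing of 52 mm at z 0.042 confirms their height. Take B.

```bash
python3 - <<'E'
from h import *
go(x=.611,y=-.345,z=.12,yaw=-np.pi/2-.052)
E
```

```text
ROW [112.0, 6.0, 130.0, 0.01] rows>=4.3 -> [ 0.6112 -0.3449  0.1205 -1.62  ]
```

>>> {"name": "drive_tool", "arguments": {"deltas": [[[112, 6, 130, 0.01], [112, 6, 130, 0.01], [112, 6, 130, 0.01], [112, 6, 130, 0.01], [112, 6, 130, 0.01]]]}}

```text
t: 10.87
tcp_pos: [0.6133, -0.3422, 0.1125]
tool_rot: [1.0, -0.023, -0.002, -0.002]
force: [-1.4, 0.9, -1.2]
finger_gap: 0.995
gripper_force: 0.0
```

>>> {"name": "drive_tool", "arguments": {"deltas": [[[0, 0, 0, 0], [0, 0, 0, 0]]]}}

```text
t: 11.03
tcp_pos: [0.6119, -0.3445, 0.1205]
tool_rot: [1.0, -0.024, 0.0, 0.0]
force: [0.2, -0.9, 0.0]
finger_gap: 0.996
gripper_force: 0.0
```

```bash
python3 - <<'E'
from h import *
p,s=meas();print(s['t'],np.round(p,4),np.round(cmd(),4))
im,m=snap("wrist","w7.png")
for c in brass(im,1000): print(cv2.boundingRect(c),cv2.contourArea(c),quad(c,m,.04,1)); bolts(im,c,m,.042)
E
```

```text
11.0333 [ 0.6119 -0.3445  0.1205 -1.6185] [ 0.6112 -0.3449  0.1205 -1.62  ]
(298, 285, 76, 64) 2439.5 [  0.5101  -0.3919   0.0611   0.0542 -32.8482]
  bolts px [[348.8, 324.4], [353.0, 302.0]] mid [ 0.5227 -0.4005  0.042 ] sep 0.0227 ang -5.8
(245, 157, 69, 103) 6494.5 [ 0.6139 -0.3452  0.0766  0.0479 -2.8217]
  bolts px [[278.9, 178.8], [278.5, 248.4]] mid [ 0.6112 -0.345   0.042 ] sep 0.052 ang 177.0
```

>>> {"name": "drive_tool", "arguments": {"deltas": [[[0, 0, 40, 0], [0, 0, 80, 0], [0, 0, 106, 0], [0, 0, 106, 0], [0, 0, 106, 0]]]}}

```text
t: 11.5
tcp_pos: [0.6109, -0.3453, 0.015]
tool_rot: [1.0, -0.025, 0.0, 0.0]
force: [-0.2, -0.2, 0.9]
finger_gap: 0.999
gripper_force: 0.0
```

>>> {"name": "drive_tool", "arguments": {"deltas": [[[0, 0, 0, 0], [0, 0, 0, 0], [0, 0, 0, 0], [0, 0, 0, 0], [0, 0, 0, 0]]], "jaw": 40, "force": 60}}

```text
t: 11.92
tcp_pos: [0.613, -0.3463, 0.017]
tool_rot: [1.0, -0.025, 0.002, 0.002]
force: [-1.3, -0.3, 7.2]
finger_gap: 0.574
gripper_force: 65.9
```

>>> {"name": "drive_tool", "arguments": {"deltas": [[[0, 0, 0, 0], [0, 0, 0, 0], [0, 0, 0, 0]]]}}

```text
t: 12.17
tcp_pos: [0.613, -0.3463, 0.017]
tool_rot: [1.0, -0.025, 0.002, 0.002]
force: [-0.7, 0.8, 7.7]
finger_gap: 0.569
gripper_force: 65.9
```

>>> {"name": "drive_tool", "arguments": {"deltas": [[[0, 0, -30, 0], [0, 0, -70, 0], [0, 0, -110, 0], [0, 0, -150, 0], [0, 0, -185, 0]]]}}

```text
t: 12.58
tcp_pos: [0.6112, -0.3448, 0.2015]
tool_rot: [1.0, -0.025, 0.001, 0.001]
force: [1.1, 0.2, -2.7]
finger_gap: 0.567
gripper_force: 64.4
```

>>> {"name": "drive_tool", "arguments": {"deltas": [[[0, 0, -35, 0], [0, 0, -70, 0], [0, 0, -100, 0], [0, 0, -100, 0], [0, 0, -100, 0]]]}}

```text
t: 13.0
tcp_pos: [0.6118, -0.3452, 0.3011]
tool_rot: [1.0, -0.025, 0.002, 0.002]
force: [-0.4, -0.0, -3.4]
finger_gap: 0.57
gripper_force: 64.5
```

```bash
python3 - <<'E'
from h import *
p,s=meas();c=cmd();c[2]=.0145+.285;json.dump(c,open('cmd.json','w'))
print(s['t'],np.round(p,4),np.round(c,4),s['finger_gap'],s['gripper_force'])
go(x=.594,y=-.035,yaw=-np.pi/2-.043);go(z=.12);
E
```

```text
13.0 [ 0.6118 -0.3452  0.3011 -1.6199] [ 0.6112 -0.3449  0.2995 -1.62  ] 0.5702857450029603 64.51867818832397
 ROW [-32.0, -309.0, 0.0, -0.01] rows>=7.8 -> [ 0.5945 -0.0347  0.2995 -1.61  ]
 ROW [0.0, 0.0, 180.0, 0.0] rows>=4.5 -> [ 0.5945 -0.0347  0.1195 -1.61  ]
```

>>> {"name": "drive_tool", "arguments": {"deltas": [[[-16, -155, 0, -0.01], [-16, -155, 0, -0.01], [-16, -155, 0, -0.01], [-16, -155, 0, -0.01], [-16, -155, 0, -0.01]]]}}

```text
t: 13.42
tcp_pos: [0.5999, -0.181, 0.2952]
tool_rot: [1.0, -0.017, -0.004, -0.004]
force: [0.3, -0.8, -3.9]
finger_gap: 0.571
gripper_force: 64.6
```

>>> {"name": "drive_tool", "arguments": {"deltas": [[[-16, -154, 0, 0], [-16, -154, 0, 0], [-16, -154, 0, 0], [-16, -154, 0, 0], [-16, -154, 0, 0]]]}}

```text
t: 13.83
tcp_pos: [0.5897, -0.028, 0.2956]
tool_rot: [1.0, -0.017, -0.004, -0.003]
force: [-0.2, -0.3, -3.2]
finger_gap: 0.57
gripper_force: 64.8
```

>>> {"name": "drive_tool", "arguments": {"deltas": [[[0, 0, 40, 0], [0, 0, 80, 0], [0, 0, 120, 0], [0, 0, 160, 0], [0, 0, 180, 0]]]}}

```text
t: 14.25
tcp_pos: [0.5879, -0.0342, 0.1116]
tool_rot: [1.0, -0.02, -0.006, -0.001]
force: [-1.2, 0.6, -3.5]
finger_gap: 0.57
gripper_force: 64.6
```

>>> {"name": "drive_tool", "arguments": {"deltas": [[[0, 0, 0, 0], [0, 0, 0, 0], [0, 0, 0, 0]]]}}

```text
t: 14.5
tcp_pos: [0.5937, -0.0353, 0.1188]
tool_rot: [1.0, -0.02, 0.001, 0.0]
force: [0.5, -0.3, -2.6]
finger_gap: 0.573
gripper_force: 64.7
```

```bash
cat >> h.py <<'E'
def held(im,m,p,h=.0172):
    a=p[3];ex=np.array([-np.sin(a),np.cos(a)]);ey=np.array([np.cos(a),np.sin(a)])
    hs=cv2.cvtColor(im,cv2.COLOR_RGB2HSV);k=((hs[...,1]<80)&(hs[...,2]>80)).astype(np.uint8);k[:200]=0;k[:,:257]=0;k[:,300:]=0
    n,l,st,ce=cv2.connectedComponentsWithStats(k)
    for i in range(1,n):
        if st[i,4]>60:
            P=onz(m,ce[i],p[2]-h+.042,1); d=P[:2]-p[:2]; print('held bolt',np.round(ce[i],1),st[i,2:4],'toolx %.4f tooly %.4f'%(ex@d,ey@d))
E
python3 - <<'E'
from h import *
p,s=meas();print(s['t'],np.round(p,4),np.round(cmd(),4),s['finger_gap'],s['gripper_force'])
im,m=snap("wrist","w8.png");held(im,m,p)
for c in dark(im,800): 
    q=quad(c,m,.014,1)
    if .02<q[3]<.08 and q[2]<.1: print('dark',cv2.boundingRect(c),q)
E
```

```text
14.5 [ 0.5937 -0.0353  0.1188 -1.6103] [ 0.5945 -0.0347  0.1195 -1.61  ] 0.5731026911675347 64.72294449806213
held bolt [277.8 230.4] [31 32] toolx 0.0245 tooly -0.0002
held bolt [277.8 336.6] [27 16] toolx -0.0269 tooly -0.0002
dark (68, 165, 54, 88) [ 0.5954  0.1288  0.0792  0.0478 -2.7554]
```

>>> {"name": "drive_tool", "arguments": {"deltas": [[[-1, 0, 30, 0], [-1, 0, 60, 0], [-1, 0, 70, 0], [-1, 0, 70, 0], [-1, 0, 70, 0]]]}}

```text
t: 14.97
tcp_pos: [0.5928, -0.0349, 0.0495]
tool_rot: [1.0, -0.02, 0.001, 0.0]
force: [1.0, -0.4, -3.3]
finger_gap: 0.57
gripper_force: 64.6
```

>>> {"name": "drive_tool", "arguments": {"deltas": [[[0, 0, 3, 0], [0, 0, 6, 0], [0, 0, 9, 0], [0, 0, 12, 0], [0, 0, 12, 0]]]}}

```text
t: 15.38
tcp_pos: [0.5917, -0.0347, 0.0361]
tool_rot: [1.0, -0.02, -0.0, -0.0]
force: [0.2, 0.2, -3.1]
finger_gap: 0.573
gripper_force: 64.8
```

It went into the well without contact. Go down the last few millimetres, release and lift.

>>> {"name": "drive_tool", "arguments": {"deltas": [[[0, 0, 3, 0], [0, 0, 5, 0], [0, 0, 6, 0], [0, 0, 6, 0]]]}}

```text
t: 15.72
tcp_pos: [0.5919, -0.0347, 0.031]
tool_rot: [1.0, -0.02, 0.0, 0.0]
force: [-2.2, 1.6, 2.8]
finger_gap: 0.573
gripper_force: 65.4
```

>>> {"name": "drive_tool", "arguments": {"deltas": [[[0, 0, 0, 0], [0, 0, 0, 0], [0, 0, 0, 0], [0, 0, 0, 0], [0, 0, 0, 0]]], "jaw": 66}}

```text
t: 16.13
tcp_pos: [0.5921, -0.0348, 0.0303]
tool_rot: [1.0, -0.02, 0.0, 0.0]
force: [0.9, 0.8, -0.0]
finger_gap: 0.772
gripper_force: 0.0
```

>>> {"name": "drive_tool", "arguments": {"deltas": [[[0, 0, -40, 0], [0, 0, -80, 0], [0, 0, -110, 0], [0, 0, -110, 0], [0, 0, -110, 0]]]}}

```text
t: 16.55
tcp_pos: [0.5935, -0.035, 0.1425]
tool_rot: [1.0, -0.02, 0.003, 0.001]
force: [1.0, 0.3, -0.1]
finger_gap: 0.771
gripper_force: 0.0
```

```bash
python3 - <<'E'
from h import *
p,s=meas();print(s['t'],np.round(p,4))
im,m=snap("wrist","w9.png")
for c in brass(im,1000): print(cv2.boundingRect(c),cv2.contourArea(c),quad(c,m,.054,1)); bolts(im,c,m,.056)
c=cmd();c[0]-=.001;c[2]=.1195-.070-.018+.110;json.dump(c,open('cmd.json','w'));print(c)
go(z=.30);go(x=.43,y=-.345);
E
```

```text
16.55 [ 0.5935 -0.035   0.1425 -1.6099]
(528, 235, 32, 70) 1091.5 [ 0.5071 -0.3424  0.0882  0.0572 54.4926]
  bolts px [[556.5, 293.7], [558.7, 303.7]] mid [ 0.4727 -0.3549  0.056 ] sep 0.0198 ang -143.4
(144, 160, 71, 95) 5778.5 [ 0.5973  0.0403  0.0751  0.0541 -2.2822]
  bolts px [[170.2, 179.4], [175.9, 244.7]] mid [0.5951 0.045  0.056 ] sep 0.052 ang 177.6
(244, 159, 67, 100) 6192.0 [ 0.5933 -0.0347  0.0769  0.0482 -2.3136]
  bolts px [[277.1, 180.7], [277.1, 247.8]] mid [ 0.5903 -0.0344  0.056 ] sep 0.0518 ang 177.7
[0.5934648503566355, -0.0346945826047842, 0.1415, -1.61]
 ROW [0.0, 0.0, -158.0, 0.0] rows>=4.0 -> [ 0.5935 -0.0347  0.2995 -1.61  ]
 ROW [-151.0, 316.0, 0.0, 0.0] rows>=8.8 -> [ 0.4302 -0.3445  0.2995 -1.61  ]
```

>>> {"name": "drive_tool", "arguments": {"deltas": [[[0, 0, -158, 0], [0, 0, -158, 0], [0, 0, -158, 0], [0, 0, -158, 0], [0, 0, -158, 0]]], "jaw": 85}}

```text
t: 17.02
tcp_pos: [0.5954, -0.0355, 0.3044]
tool_rot: [1.0, -0.02, 0.006, 0.001]
force: [1.6, -0.7, 0.0]
finger_gap: 0.995
gripper_force: 0.0
```

>>> {"name": "drive_tool", "arguments": {"deltas": [[[-75, 158, 0, 0], [-75, 158, 0, 0], [-75, 158, 0, 0], [-75, 158, 0, 0], [-75, 158, 0, 0]]]}}

```text
t: 17.43
tcp_pos: [0.5075, -0.194, 0.2959]
tool_rot: [1.0, -0.022, -0.003, 0.0]
force: [0.2, 0.2, -0.3]
finger_gap: 0.993
gripper_force: 0.0
```

>>> {"name": "drive_tool", "arguments": {"deltas": [[[-76, 158, 0, 0], [-76, 158, 0, 0], [-76, 158, 0, 0], [-76, 158, 0, 0], [-76, 158, 0, 0]]]}}

```text
t: 17.85
tcp_pos: [0.4259, -0.3492, 0.2962]
tool_rot: [1.0, -0.022, -0.002, 0.0]
force: [1.2, 0.5, -0.7]
finger_gap: 0.992
gripper_force: 0.0
```

>>> {"name": "drive_tool", "arguments": {"deltas": [[[0, 0, 0, 0], [0, 0, 0, 0]]]}}

```text
t: 18.02
tcp_pos: [0.4283, -0.3436, 0.2966]
tool_rot: [1.0, -0.02, -0.001, -0.002]
force: [0.2, 1.7, 0.3]
finger_gap: 0.998
gripper_force: 0.0
```

```bash
python3 - <<'E'
from h import *
p,s=meas();print(s['t'],np.round(p,4),np.round(cmd(),4),np.round(s['q'],2))
im,m=snap("wrist","w10.png")
for c in brass(im,500): print(cv2.boundingRect(c),cv2.contourArea(c),quad(c,m,.04,1)); bolts(im,c,m,.042)
E
```

```text
18.0167 [ 0.4283 -0.3436  0.2966 -1.6115] [ 0.4302 -0.3445  0.2995 -1.61  ] [-0.88  0.35  1.54  0.    1.25  0.73]
(278, 87, 63, 68) 2234.0 [  0.4907  -0.3837   0.0737   0.0483 -36.1314]
  bolts px [[321.7, 103.4], [297.9, 138.4]] mid [ 0.4905 -0.3841  0.042 ] sep 0.052 ang 144.1
```

```bash
python3 - <<'E'
from h import *
go(x=.491,y=-.384,z=.12);go(yaw=-2.20);
E
```

```text
ROW [62.0, 37.0, 180.0, 0.0] rows>=4.8 -> [ 0.4907 -0.3839  0.1195 -1.61  ]
 ROW [0.0, 0.0, 0.0, 0.59] rows>=4.9 -> [ 0.4907 -0.3839  0.1195 -2.2   ]
```

>>> {"name": "drive_tool", "arguments": {"deltas": [[[62, 37, 60, 0.12], [62, 37, 100, 0.24], [62, 37, 140, 0.36], [62, 37, 160, 0.48], [62, 37, 180, 0.59]]]}}

```text
t: 18.48
tcp_pos: [0.4911, -0.3814, 0.1156]
tool_rot: [0.951, -0.311, -0.0, -0.001]
force: [0.1, -0.1, -0.1]
finger_gap: 0.995
gripper_force: 0.0
```

>>> {"name": "drive_tool", "arguments": {"deltas": [[[0, 0, 0, 0], [0, 0, 0, 0], [0, 0, 0, 0]]]}}

```text
t: 18.73
tcp_pos: [0.4906, -0.3834, 0.12]
tool_rot: [0.952, -0.307, 0.001, 0.0]
force: [-0.2, -0.2, -0.4]
finger_gap: 0.996
gripper_force: 0.0
```

```bash
python3 - <<'E'
from h import *
p,s=meas();print(s['t'],np.round(p,4),np.round(cmd(),4))
im,m=snap("wrist","w11.png")
for c in brass(im,1000): print(cv2.boundingRect(c),cv2.contourArea(c),quad(c,m,.04,1)); bolts(im,c,m,.042)
E
```

```text
18.7333 [ 0.4906 -0.3834  0.12   -2.1958] [ 0.4907 -0.3839  0.1195 -2.2   ]
(245, 155, 69, 104) 6539.0 [  0.493   -0.3858   0.0767   0.048  -36.3817]
  bolts px [[279.0, 177.0], [278.5, 247.0]] mid [ 0.4909 -0.3842  0.042 ] sep 0.0519 ang 143.8
```

>>> {"name": "drive_tool", "arguments": {"deltas": [[[0, 0, 40, 0], [0, 0, 80, 0], [0, 0, 105, 0], [0, 0, 105, 0], [0, 0, 105, 0]]]}}

```text
t: 19.2
tcp_pos: [0.4899, -0.3845, 0.015]
tool_rot: [0.951, -0.309, 0.001, 0.0]
force: [-0.1, 0.1, 0.2]
finger_gap: 0.994
gripper_force: 0.0
```

>>> {"name": "drive_tool", "arguments": {"deltas": [[[0, 0, 0, 0], [0, 0, 0, 0], [0, 0, 0, 0], [0, 0, 0, 0], [0, 0, 0, 0]]], "jaw": 40, "force": 60}}

```text
t: 19.62
tcp_pos: [0.4907, -0.3854, 0.0164]
tool_rot: [0.951, -0.309, 0.002, 0.001]
force: [-0.3, 1.0, 7.6]
finger_gap: 0.569
gripper_force: 65.4
```

>>> {"name": "drive_tool", "arguments": {"deltas": [[[0, 0, 0, 0], [0, 0, 0, 0], [0, 0, 0, 0]]]}}

```text
t: 19.87
tcp_pos: [0.4907, -0.3854, 0.0164]
tool_rot: [0.951, -0.309, 0.002, 0.001]
force: [-0.5, 0.6, 7.3]
finger_gap: 0.568
gripper_force: 65.4
```

>>> {"name": "drive_tool", "arguments": {"deltas": [[[0, 0, -30, 0], [0, 0, -70, 0], [0, 0, -110, 0], [0, 0, -150, 0], [0, 0, -185, 0]]]}}

```text
t: 20.28
tcp_pos: [0.489, -0.3837, 0.2013]
tool_rot: [0.951, -0.309, 0.001, 0.0]
force: [0.5, -0.9, -5.2]
finger_gap: 0.572
gripper_force: 64.9
```

>>> {"name": "drive_tool", "arguments": {"deltas": [[[0, 0, -35, -0.12], [0, 0, -70, -0.24], [0, 0, -100, -0.36], [0, 0, -100, -0.48], [0, 0, -100, -0.59]]]}}

```text
t: 20.7
tcp_pos: [0.4896, -0.3844, 0.3019]
tool_rot: [1.0, -0.017, 0.002, 0.002]
force: [0.0, 0.1, -5.3]
finger_gap: 0.573
gripper_force: 65.0
```

>>> {"name": "drive_tool", "arguments": {"deltas": [[[0, 0, 0, 0], [0, 0, 0, 0]]]}}

```text
t: 20.87
tcp_pos: [0.4885, -0.3832, 0.2981]
tool_rot: [1.0, -0.021, -0.0, -0.0]
force: [0.2, 0.0, -3.9]
finger_gap: 0.575
gripper_force: 65.0
```

```bash
python3 - <<'E'
from h import *
p,s=meas();c=cmd();c[2]=.0145+.285;c[3]=-1.61;json.dump(c,open('cmd.json','w'))
print(s['t'],np.round(p,4),np.round(c,4),s['finger_gap'],s['gripper_force'])
go(x=.599,y=.125);go(z=.12);
E
```

```text
20.8667 [ 0.4885 -0.3832  0.2981 -1.6127] [ 0.4907 -0.3839  0.2995 -1.61  ] 0.574566291984706 64.95627164840698
 ROW [88.0, -513.0, 0.0, 0.0] rows>=13.0 -> [ 0.5987  0.1252  0.2995 -1.61  ]
 ROW [0.0, 0.0, 180.0, 0.0] rows>=4.5 -> [ 0.5987  0.1252  0.1195 -1.61  ]
```

>>> {"name": "drive_tool", "arguments": {"deltas": [[[29, -171, 0, 0], [29, -171, 0, 0], [29, -171, 0, 0], [29, -171, 0, 0], [29, -171, 0, 0]]]}}

```text
t: 21.28
tcp_pos: [0.5243, -0.2065, 0.2974]
tool_rot: [1.0, -0.019, -0.001, -0.004]
force: [-0.2, -0.0, -5.2]
finger_gap: 0.57
gripper_force: 65.3
```

>>> {"name": "drive_tool", "arguments": {"deltas": [[[29, -171, 0, 0], [29, -171, 0, 0], [29, -171, 0, 0], [29, -171, 0, 0], [29, -171, 0, 0]]]}}

```text
t: 21.7
tcp_pos: [0.5602, -0.0376, 0.2977]
tool_rot: [1.0, -0.018, -0.001, -0.003]
force: [0.1, -0.2, -4.2]
finger_gap: 0.57
gripper_force: 65.5
```

>>> {"name": "drive_tool", "arguments": {"deltas": [[[30, -171, 0, 0], [30, -171, 0, 0], [30, -171, 0, 0], [30, -171, 0, 0], [30, -171, 0, 0]]]}}

```text
t: 22.12
tcp_pos: [0.5974, 0.1319, 0.2977]
tool_rot: [1.0, -0.018, 0.0, -0.003]
force: [-0.0, 0.3, -3.9]
finger_gap: 0.572
gripper_force: 65.6
```

>>> {"name": "drive_tool", "arguments": {"deltas": [[[0, 0, 40, 0], [0, 0, 80, 0], [0, 0, 120, 0], [0, 0, 160, 0], [0, 0, 180, 0]]]}}

```text
t: 22.53
tcp_pos: [0.5935, 0.1247, 0.1129]
tool_rot: [1.0, -0.021, -0.005, 0.0]
force: [-1.0, -0.2, -6.1]
finger_gap: 0.571
gripper_force: 65.4
```

>>> {"name": "drive_tool", "arguments": {"deltas": [[[0, 0, 0, 0], [0, 0, 0, 0], [0, 0, 0, 0]]]}}

```text
t: 22.78
tcp_pos: [0.5989, 0.125, 0.1198]
tool_rot: [1.0, -0.02, 0.002, -0.0]
force: [0.7, 0.1, -4.3]
finger_gap: 0.572
gripper_force: 65.6
```

```bash
python3 - <<'E'
from h import *
p,s=meas();print(s['t'],np.round(p,4),np.round(cmd(),4),s['finger_gap'],s['gripper_force'])
im,m=snap("wrist","w12.png");held(im,m,p,.0165)
for c in brass(im,1000): print(cv2.boundingRect(c),quad(c,m,.054,1)); bolts(im,c,m,.056)
E
```

```text
22.7833 [ 0.5989  0.125   0.1198 -1.6109] [ 0.5987  0.1252  0.1195 -1.61  ] 0.5723750864922785 65.56113481521606
held bolt [277.7 227.3] [32 31] toolx 0.0259 tooly -0.0002
held bolt [277.8 335.8] [27 17] toolx -0.0258 tooly -0.0002
(217, 180, 123, 163) [ 0.5605  0.1267  0.1312  0.0832 -2.3509]
  bolts px [[277.7, 227.3], [277.8, 334.1]] mid [0.5494 0.1272 0.056 ] sep 0.0893 ang 177.7
(437, 165, 72, 99) [ 0.5941 -0.0252  0.0776  0.0628 -1.852 ]
  bolts px [[488.3, 188.2], [477.7, 251.9]] mid [ 0.5902 -0.0343  0.056 ] sep 0.0519 ang 177.8
(348, 161, 77, 106) [ 0.5981  0.0498  0.0766  0.0543 -2.3345]
  bolts px [[395.9, 183.9], [388.5, 254.8]] mid [0.5951 0.0452 0.056 ] sep 0.052 ang 177.5
```

>>> {"name": "drive_tool", "arguments": {"deltas": [[[-1, 0, 30, 0], [-1, 0, 60, 0], [-1, 0, 70, 0], [-1, 0, 70, 0], [-1, 0, 70, 0]]]}}

```text
t: 23.25
tcp_pos: [0.5973, 0.1253, 0.0496]
tool_rot: [1.0, -0.02, 0.001, -0.0]
force: [0.8, 0.1, -4.3]
finger_gap: 0.57
gripper_force: 65.4
```

>>> {"name": "drive_tool", "arguments": {"deltas": [[[0, 0, 3, 0], [0, 0, 6, 0], [0, 0, 9, 0], [0, 0, 12, 0], [0, 0, 12, 0]]]}}

```text
t: 23.67
tcp_pos: [0.596, 0.1252, 0.0361]
tool_rot: [1.0, -0.02, -0.0, 0.0]
force: [0.5, 0.4, -4.8]
finger_gap: 0.571
gripper_force: 65.5
```

>>> {"name": "drive_tool", "arguments": {"deltas": [[[0, 0, 3, 0], [0, 0, 5, 0], [0, 0, 6, 0], [0, 0, 6, 0]]]}}

```text
t: 24.0
tcp_pos: [0.5961, 0.1252, 0.0306]
tool_rot: [1.0, -0.02, -0.0, 0.0]
force: [-1.2, -0.3, -2.3]
finger_gap: 0.571
gripper_force: 66.0
```

>>> {"name": "drive_tool", "arguments": {"deltas": [[[0, 0, 0, 0], [0, 0, 0, 0], [0, 0, 0, 0], [0, 0, 0, 0], [0, 0, 0, 0]]], "jaw": 66}}

```text
t: 24.42
tcp_pos: [0.5966, 0.1252, 0.0306]
tool_rot: [1.0, -0.02, 0.0, -0.0]
force: [0.3, -0.6, -0.3]
finger_gap: 0.777
gripper_force: 0.0
```

>>> {"name": "drive_tool", "arguments": {"deltas": [[[0, 0, -40, 0], [0, 0, -80, 0], [0, 0, -120, 0], [0, 0, -160, 0], [0, 0, -200, 0]]]}}

```text
t: 24.83
tcp_pos: [0.5958, 0.1252, 0.2322]
tool_rot: [1.0, -0.02, -0.0, -0.0]
force: [0.9, -0.6, -0.3]
finger_gap: 0.773
gripper_force: 0.0
```

>>> {"name": "drive_tool", "arguments": {"deltas": [[[-80, 120, -70, 0], [-80, 120, -70, 0], [-80, 120, -70, 0], [-80, 120, -70, 0], [-80, 120, -70, 0]]], "jaw": 0}}

```text
t: 25.25
tcp_pos: [0.5099, 0.0049, 0.3036]
tool_rot: [1.0, -0.021, 0.002, 0.002]
force: [0.6, -0.2, 0.3]
finger_gap: 0.061
gripper_force: 0.0
```

>>> {"name": "drive_tool", "arguments": {"deltas": [[[0, 0, 0, 0], [0, 0, 0, 0], [0, 0, 0, 0]]]}}

```text
t: 25.5
tcp_pos: [0.5117, 0.0091, 0.2997]
tool_rot: [1.0, -0.019, -0.0, -0.0]
force: [1.0, -0.4, 0.1]
finger_gap: 0.0
gripper_force: 0.0
```

```bash
python3 - <<'E'
from h import *
p,s=meas();c=[*p[:3],-1.61]
import math
print(s['t'],np.round(p,4),s['finger_gap'])
c=[.5987-.001-.080-.0047,.1252-.120+.003,.1195-.088+.27,-1.61]; print(c); json.dump([float(v) for v in c],open('cmd.json','w'))
im,m=snap("wrist","w13.png")
for c in brass(im,500): print(cv2.boundingRect(c),quad(c,m,.054,1)); bolts(im,c,m,.056)
ims,ms=snap("side","s13.png");imc,mc=snap("scene","c13.png")
a=cv2.imread('pics/w13.png');b=cv2.resize(cv2.imread('pics/s13.png')[220:330,220:350],(390,330));d=cv2.resize(cv2.imread('pics/c13.png')[155:240,210:310],(390,330))
cv2.imwrite('pics/m13.png',np.vstack([np.hstack([b,d]),np.zeros((10,780,3),np.uint8)]))
E
```

```text
25.5 [ 0.5117  0.0091  0.2997 -1.6092] 0.0004350476092033429
[0.513, 0.00820000000000001, 0.3015, -1.61]
(161, 78, 43, 62) [ 0.598   0.1226  0.074   0.0543 -2.2059]
  bolts px [[177.1, 87.5], [177.8, 129.7]] mid [0.5985 0.1274 0.056 ] sep 0.0519 ang 177.5
(291, 77, 42, 62) [ 0.59   -0.0337  0.0733  0.0487 -2.1578]
  bolts px [[312.0, 129.3], [312.5, 85.8]] mid [ 0.5901 -0.0344  0.056 ] sep 0.052 ang -2.4
(226, 76, 41, 62) [ 0.5945  0.0437  0.0735  0.0479 -2.8286]
  bolts px [[244.7, 127.9], [244.5, 84.4]] mid [0.5949 0.0451 0.056 ] sep 0.052 ang -2.4
```

View pics/w13.png

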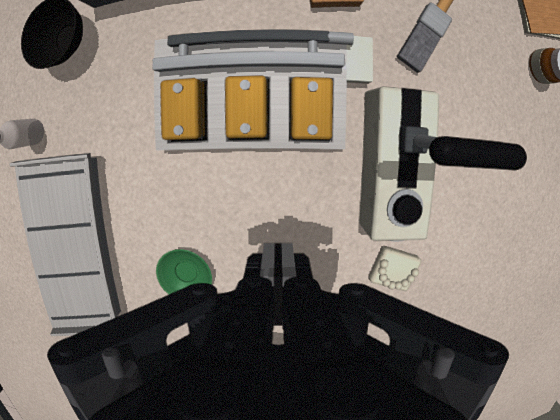

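View pics/m13.png

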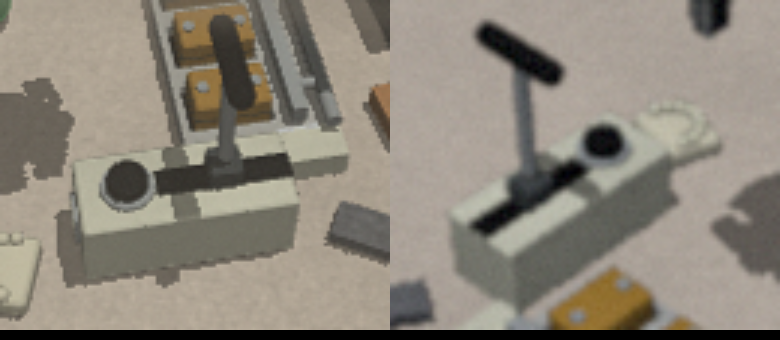

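w13 and m13 show all three flasks seated in the wells. The lever bar is at wrist (437..520, 150..157), and the release button at wrist (406,208), side (263,281) and scene (265,191). Triangulate the bar and the button.

```bash
python3 - <<'E'
from h import *
mw=vision.camera_model("wrist");ms=vision.camera_model("side");mc=vision.camera_model("scene")
print('bar',*tri([ray(ms,(298.4,240.3)),ray(mc,(243.3,168.8)),ray(mw,(478,153.5),1)]))
print('bar s+c',*tri([ray(ms,(298.4,240.3)),ray(mc,(243.3,168.8))]))
print('btn',*tri([ray(ms,(262.7,281)),ray(mc,(264.7,191.3)),ray(mw,(406,208),1)]))
print(onz(mw,(406,208),.092,1), 'barnear',onz(mw,(437,150),.225,1),'far',onz(mw,(522,157),.225,1))
a=-2.45*np.pi/180;R=np.array([[np.cos(a),-np.sin(a)],[np.sin(a),np.cos(a)]])
J=np.array([.5942,.0455]);print('housing c',J+R@[-.065,-.195], R.T@(onz(mw,(406,208),.092,1)[:2]-J))
E
```

```text
bar [ 0.55653784 -0.14741195  0.22250338] [np.float64(0.003372014640853471), np.float64(0.0009148098465186723), np.float64(0.0027018925185511356)]
bar s+c [ 0.55826297 -0.14699964  0.22260055] [np.float64(0.0019605117033955613), np.float64(0.001960511703395553)]
btn [ 0.47097136 -0.1451233   0.08130295] [np.float64(0.001640807967115884), np.float64(0.0008218514409865073), np.float64(0.0009491442228804129)]
[ 0.47320526 -0.14067319  0.092     ] barnear [ 0.55604745 -0.1077486   0.225     ] far [ 0.55255238 -0.1942827   0.225     ]
housing c [ 0.52092365 -0.14654316] [-0.1129257  -0.19117524]
```

Bar and button agree with the text: bar (0.557,-0.147,0.223) and hinge x = button x + 85 mm. I'll push the bar with closed fingers, 28 mm left of the rod, following the arc.

```bash
python3 - <<'E'
from h import *
go(x=.495,y=-.118);go(z=.19);
E
```

```text
ROW [-13.0, 127.0, 0.0, 0.0] rows>=3.2 -> [ 0.495  -0.1182  0.3015 -1.61  ]
 ROW [0.0, 0.0, 111.0, 0.0] rows>=2.8 -> [ 0.495  -0.1182  0.1905 -1.61  ]
```

>>> {"name": "drive_tool", "arguments": {"deltas": [[[-13, 127, 0, 0], [-13, 127, 0, 0], [-13, 127, 0, 0], [-13, 127, 0, 0], [-13, 127, 0, 0]]]}}

```text
t: 26.07
tcp_pos: [0.4938, -0.1196, 0.2996]
tool_rot: [1.0, -0.021, -0.0, -0.0]
force: [-0.8, -0.0, 0.5]
finger_gap: 0.0
gripper_force: 0.0
```

>>> {"name": "drive_tool", "arguments": {"deltas": [[[0, 0, 111, 0], [0, 0, 111, 0], [0, 0, 111, 0], [0, 0, 111, 0], [0, 0, 111, 0]]]}}

```text
t: 26.48
tcp_pos: [0.493, -0.116, 0.1882]
tool_rot: [1.0, -0.019, -0.002, -0.001]
force: [0.4, 0.4, 0.1]
finger_gap: -0.002
gripper_force: 0.0
```

>>> {"name": "drive_tool", "arguments": {"deltas": [[[10, 0, 0, 0], [20, 0, 0, 0], [25, 0, 0, 0], [30, 0, 0, 0], [30, 0, 0, 0]]]}}

```text
t: 26.9
tcp_pos: [0.5258, -0.1196, 0.1905]
tool_rot: [1.0, -0.019, 0.002, 0.001]
force: [-0.1, -0.1, 0.8]
finger_gap: 0.002
gripper_force: 0.0
```

>>> {"name": "drive_tool", "arguments": {"deltas": [[[3, 0, 0, 0], [6, 0, 0, 0], [8, 0, 0, 0], [8, 0, 0, 0]]]}}

```text
t: 27.23
tcp_pos: [0.5319, -0.1196, 0.1894]
tool_rot: [1.0, -0.02, 0.0, 0.0]
force: [0.1, 1.0, 0.0]
finger_gap: 0.001
gripper_force: 0.0
```

>>> {"name": "drive_tool", "arguments": {"deltas": [[[3, 0, 0, 0], [6, 0, 0, 0], [6, 0, 0, 0]]]}}

```text
t: 27.48
tcp_pos: [0.5373, -0.1195, 0.1893]
tool_rot: [1.0, -0.02, -0.001, -0.0]
force: [-2.2, 0.5, 2.7]
finger_gap: 0.001
gripper_force: 0.0
```

Contact is at x ≈ 0.536. Push along the arc.

>>> {"name": "drive_tool", "arguments": {"deltas": [[[8, 0, 0, 0], [16, 0, 1, 0], [24, 0, 2, 0], [32, 0, 4, 0], [40, 0, 7, 0]]]}}

```text
t: 27.9
tcp_pos: [0.578, -0.1212, 0.1826]
tool_rot: [1.0, -0.02, -0.0, 0.0]
force: [-3.2, 0.0, 3.8]
finger_gap: -0.003
gripper_force: 0.0
```

>>> {"name": "drive_tool", "arguments": {"deltas": [[[8, 0, 3, 0], [16, 0, 6, 0], [24, 0, 10, 0], [30, 0, 14, 0], [36, 0, 18, 0]]]}}

```text
t: 28.32
tcp_pos: [0.6137, -0.1227, 0.1642]
tool_rot: [1.0, -0.02, -0.001, 0.0]
force: [-5.4, -0.9, 4.6]
finger_gap: 0.006
gripper_force: 0.0
```

>>> {"name": "drive_tool", "arguments": {"deltas": [[[4, 0, 3, 0], [8, 0, 6, 0], [8, 0, 6, 0], [8, 0, 6, 0]]]}}

```text
t: 28.65
tcp_pos: [0.6214, -0.123, 0.158]
tool_rot: [1.0, -0.019, -0.001, 0.0]
force: [-5.1, -0.8, 4.7]
finger_gap: 0.001
gripper_force: 0.0
```

```bash
python3 - <<'E'
from h import *
p,s=meas();print(s['t'],np.round(p,4),np.round(s['force'],1))
im,m=snap("side","s14.png");imc,mc=snap("scene","c14.png")
b=cv2.resize(im[220:330,220:350,::-1],(390,330));d=cv2.resize(imc[155:240,210:310,::-1],(390,330))
cv2.imwrite('pics/m14.png',np.hstack([b,d]))
E
```

```text
28.65 [ 0.6214 -0.123   0.158  -1.6098] [-5.1 -0.8  4.7]
```

>>> {"name": "drive_tool", "arguments": {"deltas": [[[4, 0, 3, 0], [8, 0, 6, 0], [12, 0, 9, 0], [12, 0, 9, 0], [12, 0, 9, 0]]]}}

```text
t: 29.17
tcp_pos: [0.6323, -0.1233, 0.1489]
tool_rot: [1.0, -0.02, -0.002, -0.0]
force: [-6.5, -0.1, 3.9]
finger_gap: 0.005
gripper_force: 0.0
```

>>> {"name": "drive_tool", "arguments": {"deltas": [[[-10, 0, 0, 0], [-20, 0, 0, 0], [-40, 0, 0, 0], [-70, 0, 0, 0], [-100, 0, 0, 0]]]}}

```text
t: 29.58
tcp_pos: [0.5348, -0.1199, 0.1492]
tool_rot: [1.0, -0.019, 0.002, 0.001]
force: [-0.5, -0.3, -1.0]
finger_gap: -0.004
gripper_force: 0.0
```

>>> {"name": "drive_tool", "arguments": {"deltas": [[[-20, 0, -40, 0], [-40, 0, -80, 0], [-50, 0, -100, 0], [-50, 0, -100, 0], [-50, 0, -100, 0]]]}}

```text
t: 30.0
tcp_pos: [0.4854, -0.1183, 0.2511]
tool_rot: [1.0, -0.02, 0.003, 0.001]
force: [0.1, 0.4, 0.5]
finger_gap: 0.002
gripper_force: 0.0
```

```bash
python3 - <<'E'
from h import *
p,s=meas();print(s['t'],np.round(p,4),np.round(s['force'],1))
im,m=snap("side","s14.png");imc,mc=snap("scene","c14.png");w,_=snap("wrist","w14.png")
b=cv2.resize(im[220:330,220:350,::-1],(390,330));d=cv2.resize(imc[155:240,210:310,::-1],(390,330))
cv2.imwrite('pics/m14.png',np.hstack([b,d]))
E
```

```text
30.0 [ 0.4854 -0.1183  0.2511 -1.6106] [0.1 0.4 0.5]
```

View pics/m14.png

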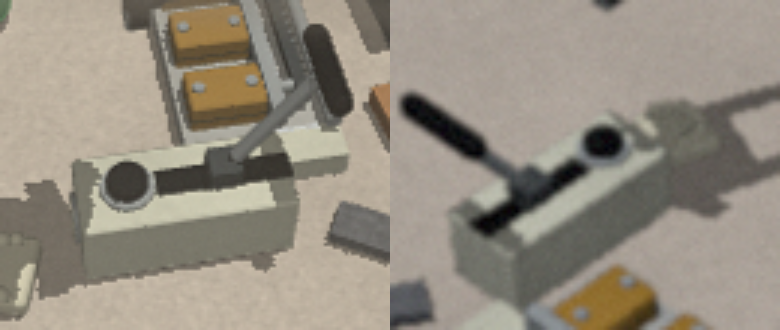

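m14 shows the lever leaning away, with its bar at side (329,244) and scene (224,187). Check the angle.

```bash
python3 - <<'E'
from h import *
ms=vision.camera_model("side");mc=vision.camera_model("scene")
p,r=tri([ray(ms,(329.3,243.7)),ray(mc,(224.6,187.3))]);print(p,r,np.arctan2(p[0]-.5575,p[2]-.085))
im=cv2.cvtColor(cv2.imread('pics/w14.png'),cv2.COLOR_BGR2RGB);m=vision.camera_model("wrist")
for c in brass(im,500): print(quad(c,m,.054,1)); bolts(im,c,m,.056)
json.dump([.4858,-.1177,.2495,-1.61],open('cmd.json','w'))
go(x=.471,y=-.143);go(z=.12)
E
```

```text
[ 0.63596371 -0.15074796  0.19561442] [np.float64(0.0026124412654076746), np.float64(0.0026124412654079236)] 0.6169698143263393
[ 0.5922  0.1246  0.0738  0.0493 -2.6102]
  bolts px [[66.4, 82.8], [67.5, 125.6]] mid [0.5926 0.1274 0.056 ] sep 0.0517 ang 177.5
[ 0.5886  0.0431  0.0739  0.0486 -2.1944]
  bolts px [[125.6, 119.7], [125.1, 73.3]] mid [0.5889 0.0453 0.056 ] sep 0.0519 ang -2.8
[ 0.5851 -0.0357  0.074   0.0481 -2.7488]
  bolts px [[193.9, 115.5], [193.7, 66.6]] mid [ 0.5852 -0.0342  0.056 ] sep 0.052 ang -2.5
 ROW [-14.0, 26.0, 0.0, 0.0] rows>=0.7 -> [ 0.4708 -0.1431  0.2495 -1.61  ]
 ROW [0.0, 0.0, 130.0, 0.0] rows>=3.2 -> [ 0.4708 -0.1431  0.1195 -1.61  ]
```

The lever is at 0.62 rad, the second notch, and the flasks are still within their wells. Next, the release button. I'll turn the wrist first so the camera side clears the returning bar.

>>> {"name": "drive_tool", "arguments": {"deltas": [[[-17, 26, 0, -0.12], [-17, 26, 0, -0.24], [-17, 26, 0, -0.36], [-17, 26, 0, -0.48], [-17, 26, 0, -0.54]]]}}

```text
t: 30.57
tcp_pos: [0.4657, -0.1428, 0.2475]
tool_rot: [0.968, 0.25, -0.001, -0.001]
force: [-0.9, 0.1, -0.4]
finger_gap: -0.003
gripper_force: 0.0
```

>>> {"name": "drive_tool", "arguments": {"deltas": [[[0, 0, 0, -0.12], [0, 0, 0, -0.24], [0, 0, 0, -0.36], [0, 0, 0, -0.48], [0, 0, 0, -0.54]]]}}

```text
t: 30.98
tcp_pos: [0.4658, -0.1426, 0.2474]
tool_rot: [0.866, 0.499, -0.001, -0.001]
force: [-0.3, 0.4, -0.7]
finger_gap: -0.001
gripper_force: 0.0
```

>>> {"name": "drive_tool", "arguments": {"deltas": [[[0, 0, 0, -0.12], [0, 0, 0, -0.24], [0, 0, 0, -0.36], [0, 0, 0, -0.48], [0, 0, 0, -0.53]]]}}

```text
t: 31.4
tcp_pos: [0.4658, -0.1426, 0.2475]
tool_rot: [0.705, 0.709, -0.0, -0.001]
force: [-0.4, -0.7, 0.3]
finger_gap: 0.001
gripper_force: 0.0
```

>>> {"name": "drive_tool", "arguments": {"deltas": [[[0, 0, 40, 0], [0, 0, 80, 0], [0, 0, 120, 0], [0, 0, 140, 0], [0, 0, 145, 0]]]}}

```text
t: 31.82
tcp_pos: [0.463, -0.1411, 0.0992]
tool_rot: [0.707, 0.707, -0.001, -0.005]
force: [-0.2, 0.7, -0.9]
finger_gap: -0.003
gripper_force: 0.0
```

>>> {"name": "drive_tool", "arguments": {"deltas": [[[0, 0, 3, 0], [0, 0, 6, 0], [0, 0, 8, 0], [0, 0, 8, 0]]]}}

```text
t: 32.15
tcp_pos: [0.4664, -0.1432, 0.0971]
tool_rot: [0.707, 0.707, 0.0, 0.001]
force: [-0.5, -0.3, 0.7]
finger_gap: -0.003
gripper_force: 0.0
```

>>> {"name": "drive_tool", "arguments": {"deltas": [[[3, 0, 2, 0], [3, 3, 4, 0], [3, 3, 6, 0], [3, 3, 8, 0]]]}}

```text
t: 32.48
tcp_pos: [0.4695, -0.1401, 0.0892]
tool_rot: [0.707, 0.707, 0.0, 0.001]
force: [0.1, 1.8, 10.8]
finger_gap: 0.0
gripper_force: 5.3
```

>>> {"name": "drive_tool", "arguments": {"deltas": [[[0, 0, 2, 0], [0, 0, 4, 0], [0, 0, 5, 0], [0, 0, 5, 0]]]}}

```text
t: 32.82
tcp_pos: [0.4695, -0.1401, 0.0841]
tool_rot: [0.707, 0.707, 0.0, 0.001]
force: [0.5, 1.5, 7.0]
finger_gap: 0.003
gripper_force: 3.1
```

Fully pressed: TCP 0.084 against a button top of 0.092. Hold, then look.

>>> {"name": "drive_tool", "arguments": {"deltas": [[[0, 0, 0, 0], [0, 0, 0, 0], [0, 0, 0, 0], [0, 0, 0, 0], [0, 0, 0, 0]]]}}

```text
t: 33.23
tcp_pos: [0.4695, -0.1401, 0.0841]
tool_rot: [0.707, 0.707, 0.0, 0.001]
force: [0.2, 1.1, 6.5]
finger_gap: -0.003
gripper_force: 3.3
```

>>> {"name": "drive_tool", "arguments": {"deltas": [[[0, 0, 0, 0], [0, 0, 0, 0], [0, 0, 0, 0], [0, 0, 0, 0], [0, 0, 0, 0]]]}}

```text
t: 33.65
tcp_pos: [0.4695, -0.1401, 0.084]
tool_rot: [0.707, 0.707, 0.0, 0.001]
force: [0.5, 2.0, 6.8]
finger_gap: -0.002
gripper_force: 3.3
```

```bash
python3 - <<'E'
from h import *
p,s=meas();print(s['t'],np.round(p,4),np.round(s['force'],1))
im,m=snap("side","s15.png");imc,mc=snap("scene","c15.png")
b=cv2.resize(im[200:330,200:350,::-1],(390,338));d=cv2.resize(imc[130:240,190:310,::-1],(390,338))
cv2.imwrite('pics/m15.png',np.hstack([b,d]))
E
```

```text
33.65 [ 4.695e-01 -1.401e-01  8.400e-02 -2.000e-04] [0.5 2.  6.8]
```

View pics/m15.png

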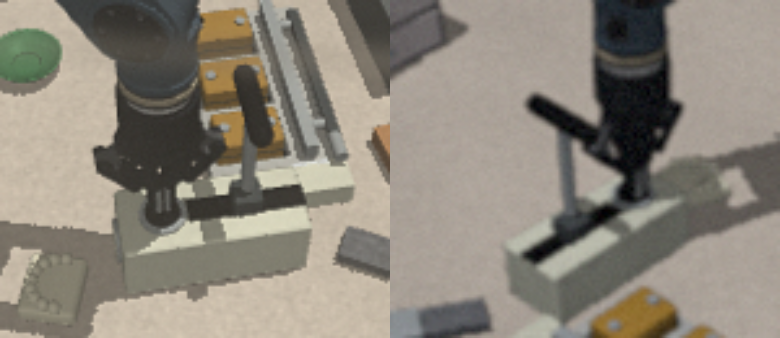

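m15 shows the lever upright again, bar at side (298,240), the same pixel as before the push, and the flasks still in the wells. Lift off and look at the rack.

>>> {"name": "drive_tool", "arguments": {"deltas": [[[0, 0, -10, 0], [0, 0, -50, 0], [0, 0, -90, 0], [0, 0, -130, 0], [0, 0, -170, 0]]]}}

```text
t: 34.17
tcp_pos: [0.4676, -0.1394, 0.2552]
tool_rot: [0.707, 0.707, -0.0, -0.001]
force: [0.4, -0.3, -0.8]
finger_gap: 0.0
gripper_force: 0.0
```

>>> {"name": "drive_tool", "arguments": {"deltas": [[[0, 0, -35, 0], [50, 0, -45, 0], [90, 0, -45, 0], [130, 0, -45, 0], [170, 0, -45, 0]]]}}

```text
t: 34.58
tcp_pos: [0.4678, 0.0273, 0.2992]
tool_rot: [0.708, 0.707, 0.0, 0.0]
force: [1.4, -0.7, 0.2]
finger_gap: -0.004
gripper_force: 0.0
```

>>> {"name": "drive_tool", "arguments": {"deltas": [[[40, 0, 0, 0], [80, 0, 0, 0], [100, 0, 0, 0], [100, 0, 0, 0], [100, 0, 0, 0]]], "jaw": 66}}

```text
t: 35.0
tcp_pos: [0.4678, 0.1266, 0.2984]
tool_rot: [0.706, 0.708, -0.001, 0.0]
force: [0.0, 0.1, 0.2]
finger_gap: 0.707
gripper_force: 0.0
```

```bash
python3 - <<'E'
from h import *
p,s=meas();print(s['t'],np.round(p,4),np.round(s['q'],2))
im,m=snap("wrist","w16.png")
for c in brass(im,1000): print(cv2.boundingRect(c),quad(c,m,.054,1)); bolts(im,c,m,.056)
E
```

```text
35.0 [0.4678 0.1266 0.2984 0.0031] [ 0.03  0.25  1.69 -0.    1.2   0.03]
(341, 212, 57, 41) [ 0.5875  0.051   0.0739  0.0553 -2.5523]
  bolts px [[351.7, 236.5], [389.2, 237.2]] mid [0.5891 0.0455 0.056 ] sep 0.0518 ang -2.1
(348, 153, 58, 41) [ 0.5913  0.1288  0.0739  0.0491 -2.1394]
  bolts px [[358.6, 173.3], [397.7, 176.0]] mid [0.5926 0.1276 0.056 ] sep 0.052 ang -2.5
```

View pics/w16.png

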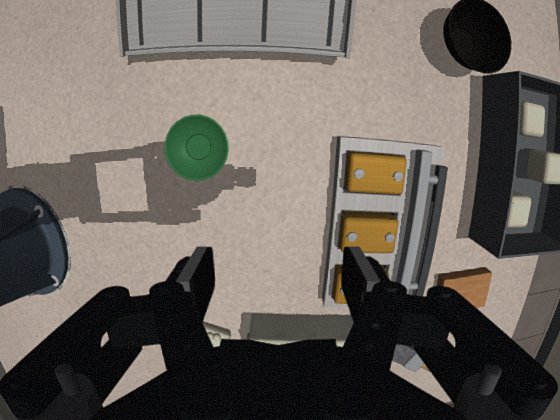

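w16 shows the rack at the top, its low ledge at row 50 running along world x, so uphill is about +y. Four dark divider lines sit at columns 140, 200, 265 and 330. That is my last picture, so from here on I work by numbers only. Next I take two wrist views of the rack and triangulate the divider lines.

>>> {"name": "drive_tool", "arguments": {"deltas": [[[40, 0, 0, 0], [80, 0, 0, 0], [120, 0, 0, 0], [160, 0, 0, 0], [190, 0, 0, 0]]]}}

```text
t: 35.47
tcp_pos: [0.4692, 0.3167, 0.2984]
tool_rot: [0.708, 0.706, 0.0, -0.0]
force: [-0.3, -0.4, 0.0]
finger_gap: 0.774
gripper_force: 0.0
```

>>> {"name": "drive_tool", "arguments": {"deltas": [[[0, 0, 0, 0], [0, 0, 0, 0], [0, 0, 0, 0], [0, 0, 0, 0]]]}}

```text
t: 35.8
tcp_pos: [0.4689, 0.3139, 0.2982]
tool_rot: [0.708, 0.706, -0.001, 0.0]
force: [0.4, 0.0, 0.2]
finger_gap: 0.772
gripper_force: 0.0
```

```bash
cat > rack.py <<'E'
from h import *
import sys,pickle
tag=sys.argv[1]
p,s=meas();print(s['t'],np.round(p,4))
im,m=snap("wrist",tag+'.png'); pickle.dump(m,open(tag+'.pkl','wb'))
h=cv2.cvtColor(im,cv2.COLOR_RGB2HSV); g=h[...,2].astype(np.uint8)
bh=cv2.morphologyEx(g,cv2.MORPH_BLACKHAT,np.ones((15,15)))
k=(bh>35).astype(np.uint8);k[290:]=0
for c in cv2.findContours(k,cv2.RETR_EXTERNAL,cv2.CHAIN_APPROX_NONE)[0]:
    r=cv2.minAreaRect(c); w,l=sorted(r[1])
    if l>50 and w<14:
        b=cv2.boxPoints(r); i=np.argsort(b[:,1]); e0=b[i[:2]].mean(0);e1=b[i[2:]].mean(0)
        vx,vy,_,_=cv2.fitLine(c,cv2.DIST_L2,0,.01,.01).ravel()
        print('line',np.round(e0,1),np.round(e1,1),'w%.1f l%.1f'%(w,l))
print('V/S column profile x=235:',[(int(y),int(h[y,235,2]),int(h[y,235,1])) for y in range(10,290,12)])
E
python3 rack.py rA
```

```text
35.8 [ 0.4689  0.3139  0.2982 -0.0026]
line [533.5 195. ] [533.5 207. ] w12.0 l51.0
line [335.6 110.7] [324.3 192.2] w6.2 l82.3
line [556. 109.] [556. 188.] w6.0 l79.0
line [263.1 106.9] [260.5 189. ] w8.1 l82.2
line [130.7 107.2] [143.9 185.4] w5.0 l79.2
line [193.2 105.9] [199.  187.2] w7.6 l81.5
line [239.5  98.2] [239.8 110.1] w11.9 l219.1
line [556.5   0. ] [556.5  67. ] w5.0 l67.0
V/S column profile x=235: [(10, 173, 35), (22, 173, 35), (34, 179, 36), (46, 175, 34), (58, 177, 35), (70, 178, 36), (82, 173, 38), (94, 168, 35), (106, 149, 10), (118, 154, 10), (130, 147, 9), (142, 148, 9), (154, 159, 10), (166, 148, 9), (178, 87, 15), (190, 96, 11), (202, 185, 36), (214, 183, 40), (226, 182, 31), (238, 183, 38), (250, 185, 34), (262, 188, 33), (274, 187, 38), (286, 180, 34)]
```

>>> {"name": "drive_tool", "arguments": {"deltas": [[[40, -40, 0, 0], [80, -50, 0, 0], [110, -50, 0, 0], [110, -50, 0, 0], [110, -50, 0, 0]]]}}

```text
t: 36.27
tcp_pos: [0.4185, 0.4264, 0.2983]
tool_rot: [0.706, 0.708, 0.0, 0.0]
force: [0.1, -0.3, 0.1]
finger_gap: 0.77
gripper_force: 0.0
```

>>> {"name": "drive_tool", "arguments": {"deltas": [[[0, 0, 0, 0], [0, 0, 0, 0], [0, 0, 0, 0], [0, 0, 0, 0]]]}}

```text
t: 36.6
tcp_pos: [0.4192, 0.4246, 0.2984]
tool_rot: [0.708, 0.706, -0.0, 0.0]
force: [-0.4, 0.6, 1.1]
finger_gap: 0.77
gripper_force: 0.0
```

```bash
python3 rack.py rB
```

```text
36.6 [ 0.4192  0.4246  0.2984 -0.0021]
line [278.4 267. ] [277.8 276.5] w9.5 l138.7
line [307.7 202.7] [299.5 268.2] w5.2 l66.0
line [239.3 199.9] [241.5 266.1] w5.3 l66.2
line [173.7 196.7] [183.8 252.7] w4.3 l56.9
line [159.1 193.8] [168.8 262.9] w12.4 l69.7
V/S column profile x=235: [(10, 175, 38), (22, 177, 32), (34, 170, 38), (46, 170, 35), (58, 178, 36), (70, 175, 39), (82, 173, 35), (94, 179, 33), (106, 181, 37), (118, 183, 38), (130, 176, 41), (142, 171, 33), (154, 180, 37), (166, 188, 35), (178, 105, 36), (190, 56, 5), (202, 151, 8), (214, 156, 8), (226, 151, 12), (238, 152, 8), (250, 144, 14), (262, 153, 18), (274, 147, 14), (286, 168, 36)]
```

```bash
python3 - <<'E'
from h import *
import pickle
A=pickle.load(open('rA.pkl','rb'));B=pickle.load(open('rB.pkl','rb'))
L=[((193.2,105.9),(199,187.2),(239.3,199.9),(241.5,266.1)),((263.1,106.9),(260.5,189),(307.7,202.7),(299.5,268.2)),((130.7,107.2),(143.9,185.4),(173.7,196.7),(183.8,252.7))]
for a0,a1,b0,b1 in L:
    t,r=tri([ray(A,a0,1),ray(B,b0,1)]);u,r2=tri([ray(A,a1,1),ray(B,b1,1)])
    print('top',np.round(t,4),np.round(r[0],4),'bot',np.round(u,4),np.round(r2[0],4))
    # plane of line from each view -> 3D line
    pa=np.cross(ray(A,a0,1)[1],ray(A,a1,1)[1]);pb=np.cross(ray(B,b0,1)[1],ray(B,b1,1)[1]);d=np.cross(pa,pb);d/=np.linalg.norm(d)*np.sign(d[1]);print('   dir',np.round(d,3),'slope',np.degrees(np.arcsin(d[2])))
# right cheek/left outline via low saturation mask
for t in 'AB':
    im=cv2.imread('r%s.png'%t) if 0 else cv2.imread('pics/r%s.png'%t); M=A if t=='A' else B
    h=cv2.cvtColor(im,cv2.COLOR_BGR2HSV);k=((cv2.blur(h[...,1],(5,5))<22)&(h[...,2]>70)).astype(np.uint8);k[283:]=0
    k=cv2.morphologyEx(k,cv2.MORPH_OPEN,np.ones((5,5)));k=cv2.morphologyEx(k,cv2.MORPH_CLOSE,np.ones((13,13)))
    c=max([c for c in cv2.findContours(k,cv2.RETR_EXTERNAL,cv2.CHAIN_APPROX_NONE)[0]],key=cv2.contourArea)
    print(t,cv2.boundingRect(c),cv2.approxPolyDP(cv2.convexHull(c),6,True)[:,0].tolist())
E
```

```text
top [0.3739 0.3977 0.0754] 0.0005 bot [0.3689 0.296  0.0423] 0.0007
   dir [0.042 0.958 0.283] slope 16.417749751847346
top [0.4536 0.3939 0.075 ] 0.0007 bot [0.4479 0.2931 0.0428] 0.0008
   dir [0.054 0.952 0.301] slope 17.512453527097517
top [0.2939 0.4019 0.0737] 0.0 bot [ 0.2698  0.2897 -0.0115] 0.0026
   dir [0.032 0.951 0.308] slope 17.909070594362117
A (117, 100, 236, 105) [[117, 103], [352, 107], [339, 204], [130, 195]]
B (160, 191, 229, 89) [[160, 192], [373, 199], [388, 206], [374, 253], [345, 279], [235, 276], [171, 256]]
```

The rack lines are 80 mm apart and slope 17–18°. Bed centre is about (0.411, 0.340, 0.055), uphill yaw 87.3°, with bays at x ≈ 0.334, 0.414 and 0.494. Now fetch the flask from the left well.

```bash
python3 - <<'E'
from h import *
ms=vision.camera_model("side");print('dropper base',onz(ms,(268,168),0.005))
json.dump([.4205,.428,.2985,0.],open('cmd.json','w'))
go(x=.592,y=.1265);go(yaw=-1.613);go(z=.12)
E
```

```text
dropper base [0.59956585 0.39713314 0.005     ]
 ROW [-302.0, 172.0, 0.0, 0.0] rows>=8.7 -> [0.5925 0.126  0.2985 0.    ]
 ROW [0.0, 0.0, 0.0, 1.61] rows>=13.4 -> [ 0.5925  0.126   0.2985 -1.61  ]
 ROW [0.0, 0.0, 178.0, 0.0] rows>=4.5 -> [ 0.5925  0.126   0.1205 -1.61  ]
```

>>> {"name": "drive_tool", "arguments": {"deltas": [[[-150, 86, 0, 0], [-150, 86, 0, 0], [-150, 86, 0, 0], [-150, 86, 0, 0], [-150, 86, 0, 0]]], "jaw": 68}}

```text
t: 37.07
tcp_pos: [0.5082, 0.2702, 0.2985]
tool_rot: [0.709, 0.705, -0.0, 0.002]
force: [0.3, 0.4, 0.6]
finger_gap: 0.797
gripper_force: 0.0
```

>>> {"name": "drive_tool", "arguments": {"deltas": [[[-152, 86, 0, 0.12], [-152, 86, 0, 0.24], [-152, 86, 0, 0.36], [-152, 86, 0, 0.48], [-152, 86, 0, 0.54]]]}}

```text
t: 37.48
tcp_pos: [0.5941, 0.1178, 0.2984]
tool_rot: [0.873, 0.488, 0.001, 0.002]
force: [-0.0, -0.1, -0.2]
finger_gap: 0.798
gripper_force: 0.0
```

>>> {"name": "drive_tool", "arguments": {"deltas": [[[0, 0, 0, 0.12], [0, 0, 0, 0.24], [0, 0, 0, 0.36], [0, 0, 0, 0.48], [0, 0, 0, 0.54]]]}}

```text
t: 37.9
tcp_pos: [0.5905, 0.1236, 0.2983]
tool_rot: [0.971, 0.24, -0.0, -0.0]
force: [-0.6, -0.1, 0.4]
finger_gap: 0.799
gripper_force: 0.0
```

>>> {"name": "drive_tool", "arguments": {"deltas": [[[0, 0, 30, 0.12], [0, 0, 60, 0.24], [0, 0, 90, 0.36], [0, 0, 120, 0.48], [0, 0, 150, 0.53]]]}}

```text
t: 38.32
tcp_pos: [0.5906, 0.1238, 0.1474]
tool_rot: [1.0, -0.022, 0.0, -0.0]
force: [0.4, -0.1, -0.1]
finger_gap: 0.797
gripper_force: 0.0
```

>>> {"name": "drive_tool", "arguments": {"deltas": [[[0, 0, 28, 0], [0, 0, 28, 0], [0, 0, 28, 0], [0, 0, 28, 0]]]}}

```text
t: 38.65
tcp_pos: [0.5918, 0.1239, 0.1217]
tool_rot: [1.0, -0.02, 0.001, -0.0]
force: [0.1, -0.5, 0.2]
finger_gap: 0.794
gripper_force: 0.0
```

```bash
cat > chk.py <<'E'
from h import *
p,s=meas();print(s['t'],np.round(p,4),np.round(cmd(),4),s['finger_gap'])
im,m=snap("wrist")
for c in brass(im,1500): print(cv2.boundingRect(c),quad(c,m,.054,1)); bolts(im,c,m,.056)
E
python3 chk.py
```

```text
38.65 [ 0.5918  0.1239  0.1217 -1.6102] [ 0.5925  0.126   0.1205 -1.61  ] 0.7937368720817615
(435, 161, 72, 98) [ 0.5898 -0.0248  0.0771  0.0625 -2.4477]
  bolts px [[486.2, 183.8], [475.7, 247.8]] mid [ 0.5862 -0.0341  0.056 ] sep 0.0521 ang 177.6
(346, 157, 76, 106) [ 0.5931  0.0498  0.0771  0.0538 -2.1121]
  bolts px [[393.0, 181.3], [385.9, 252.0]] mid [0.5895 0.0456 0.056 ] sep 0.052 ang 177.5
(237, 156, 73, 109) [ 0.5961  0.1274  0.0769  0.0483 -2.3954]
  bolts px [[272.1, 179.9], [272.2, 253.2]] mid [0.5931 0.1278 0.056 ] sep 0.0518 ang 177.5
```

>>> {"name": "drive_tool", "arguments": {"deltas": [[[1, -4, 10, 0], [1, -4, 40, 0], [1, -4, 75, 0], [1, -4, 90, 0], [1, -4, 90, 0]]]}}

```text
t: 39.12
tcp_pos: [0.5897, 0.1281, 0.0276]
tool_rot: [1.0, -0.02, -0.003, 0.0]
force: [-0.2, 0.9, -0.3]
finger_gap: 0.793
gripper_force: 0.0
```

>>> {"name": "drive_tool", "arguments": {"deltas": [[[0, 0, 0, 0], [0, 0, 0, 0], [0, 0, 0, 0], [0, 0, 0, 0], [0, 0, 0, 0]]], "jaw": 40, "force": 60}}

```text
t: 39.53
tcp_pos: [0.5931, 0.1276, 0.0319]
tool_rot: [1.0, -0.02, 0.002, 0.0]
force: [0.3, -2.9, 3.7]
finger_gap: 0.57
gripper_force: 65.9
```

>>> {"name": "drive_tool", "arguments": {"deltas": [[[0, 0, 0, 0], [0, 0, 0, 0], [0, 0, 0, 0]]]}}

```text
t: 39.78
tcp_pos: [0.5932, 0.1275, 0.0319]
tool_rot: [1.0, -0.02, 0.002, 0.0]
force: [-0.2, -3.6, 5.6]
finger_gap: 0.568
gripper_force: 66.3
```

>>> {"name": "drive_tool", "arguments": {"deltas": [[[0, 0, -15, 0], [0, 0, -40, 0], [0, 0, -75, 0], [0, 0, -110, 0], [0, 0, -150, 0]]]}}

```text
t: 40.2
tcp_pos: [0.5895, 0.1286, 0.1796]
tool_rot: [1.0, -0.02, -0.003, -0.001]
force: [0.1, -0.7, -4.5]
finger_gap: 0.571
gripper_force: 65.9
```

```bash
python3 - <<'E'
from h import *
p,s=meas();print(s['t'],np.round(p,4),s['finger_gap'],s['gripper_force'],np.round(s['force'],1))
json.dump([.5925+.001,.126+.004,.1205-.09+.15,-1.61],open('cmd.json','w'))
go(yaw=-.047);go(x=.334,y=.328);go(z=.12)
E
```

```text
40.2 [ 0.5895  0.1286  0.1796 -1.6101] 0.5705981829941276 65.90870261192322 [ 0.1 -0.7 -4.5]
 ROW [0.0, 0.0, 0.0, -1.56] rows>=13.0 -> [ 0.5935  0.13    0.1805 -0.05  ]
 ROW [185.0, -269.0, 0.0, 0.0] rows>=8.2 -> [ 0.3341  0.3282  0.1805 -0.05  ]
 ROW [0.0, 0.0, 60.0, 0.0] rows>=1.5 -> [ 0.3341  0.3282  0.1205 -0.05  ]
```

>>> {"name": "drive_tool", "arguments": {"deltas": [[[0, 0, 0, -0.12], [0, 0, 0, -0.24], [0, 0, 0, -0.36], [0, 0, 0, -0.48], [0, 0, 0, -0.54]]]}}

```text
t: 40.62
tcp_pos: [0.5904, 0.1287, 0.1795]
tool_rot: [0.968, 0.25, -0.001, -0.001]
force: [0.2, -0.1, -4.4]
finger_gap: 0.57
gripper_force: 66.1
```

>>> {"name": "drive_tool", "arguments": {"deltas": [[[0, 0, 0, -0.12], [0, 0, 0, -0.24], [0, 0, 0, -0.36], [0, 0, 0, -0.48], [0, 0, 0, -0.54]]]}}

```text
t: 41.03
tcp_pos: [0.5904, 0.1288, 0.1792]
tool_rot: [0.866, 0.499, -0.001, -0.001]
force: [-0.7, -0.1, -4.1]
finger_gap: 0.57
gripper_force: 66.1
```

>>> {"name": "drive_tool", "arguments": {"deltas": [[[0, 0, 0, -0.12], [0, 0, 0, -0.24], [0, 0, 0, -0.36], [0, 0, 0, -0.48], [0, 0, 0, -0.48]]]}}

```text
t: 41.45
tcp_pos: [0.5905, 0.1287, 0.1793]
tool_rot: [0.724, 0.69, -0.001, -0.001]
force: [-0.4, -0.7, -4.0]
finger_gap: 0.57
gripper_force: 66.0
```

>>> {"name": "drive_tool", "arguments": {"deltas": [[[92, -134, 0, 0], [92, -134, 0, 0], [92, -134, 0, 0], [92, -134, 0, 0], [92, -134, 0, 0]]]}}

```text
t: 41.87
tcp_pos: [0.4527, 0.2295, 0.1791]
tool_rot: [0.724, 0.69, -0.004, -0.005]
force: [-0.6, -0.1, -4.6]
finger_gap: 0.57
gripper_force: 66.0
```

>>> {"name": "drive_tool", "arguments": {"deltas": [[[93, -135, 0, 0], [93, -135, 0, 0], [93, -135, 0, 0], [93, -135, 0, 0], [93, -135, 0, 0]]]}}

```text
t: 42.28
tcp_pos: [0.3243, 0.3281, 0.1797]
tool_rot: [0.724, 0.69, -0.003, -0.003]
force: [0.8, -0.9, -5.7]
finger_gap: 0.569
gripper_force: 66.0
```

>>> {"name": "drive_tool", "arguments": {"deltas": [[[0, 0, 30, 0], [0, 0, 60, 0], [0, 0, 60, 0], [0, 0, 60, 0]]]}}

```text
t: 42.62
tcp_pos: [0.3311, 0.3255, 0.1193]
tool_rot: [0.725, 0.689, -0.002, -0.001]
force: [0.5, 0.2, -3.6]
finger_gap: 0.573
gripper_force: 65.9
```

```bash
python3 - <<'E'
from h import *
p,s=meas();print(s['t'],np.round(p,4),np.round(cmd(),4),s['finger_gap'],s['gripper_force'],np.round(s['force'],1))
im,m=snap("wrist","w17.png");held(im,m,p,.0175)
E
```

```text
42.6167 [ 0.3311  0.3255  0.1193 -0.0518] [ 0.3341  0.3282  0.1205 -0.05  ] 0.5730855109762588 65.92435598373413 [ 0.5  0.2 -3.6]
held bolt [277.8 225.3] [32 32] toolx 0.0265 tooly 0.0004
held bolt [277.7 334.5] [27 20] toolx -0.0259 tooly 0.0003
```

>>> {"name": "drive_tool", "arguments": {"deltas": [[[2, 3, 15, 0], [2, 3, 30, 0], [2, 3, 33, 0], [2, 3, 33, 0]]], "force": 25}}

```text
t: 43.0
tcp_pos: [0.3359, 0.328, 0.088]
tool_rot: [0.725, 0.689, 0.0, -0.0]
force: [-0.2, -0.1, -4.3]
finger_gap: 0.57
gripper_force: 65.9
```

>>> {"name": "drive_tool", "arguments": {"deltas": [[[0, 0, 2, 0], [0, 0, 4, 0], [0, 0, 6, 0], [0, 0, 6, 0]]]}}

```text
t: 43.33
tcp_pos: [0.3355, 0.328, 0.0816]
tool_rot: [0.725, 0.689, 0.0, 0.0]
force: [-0.1, 0.2, -4.0]
finger_gap: 0.573
gripper_force: 66.0
```

>>> {"name": "drive_tool", "arguments": {"deltas": [[[0, 0, 2, 0], [0, 0, 4, 0], [0, 0, 4, 0]]], "jaw": 40, "force": 25}}

```text
t: 43.58
tcp_pos: [0.3357, 0.3277, 0.0785]
tool_rot: [0.724, 0.689, 0.0, 0.0]
force: [-0.6, -3.8, 9.6]
finger_gap: 0.571
gripper_force: 68.0
```

>>> {"name": "drive_tool", "arguments": {"deltas": [[[0, 0, 2, 0], [0, 0, 4, 0], [0, 0, 4, 0]]]}}

```text
t: 43.83
tcp_pos: [0.3356, 0.326, 0.0755]
tool_rot: [0.724, 0.69, -0.001, 0.001]
force: [0.5, -12.8, 20.6]
finger_gap: 0.572
gripper_force: 70.5
```

>>> {"name": "drive_tool", "arguments": {"deltas": [[[0, 0, 2, 0], [0, 0, 4, 0], [0, 0, 5, 0], [0, 0, 5, 0]]]}}

```text
t: 44.17
tcp_pos: [0.3354, 0.3242, 0.0708]
tool_rot: [0.724, 0.69, -0.002, 0.002]
force: [2.1, -21.2, 25.3]
finger_gap: 0.572
gripper_force: 73.8
```

```bash
python3 - <<'E'
from h import *
p,s=meas();print(s['t'],np.round(p,4),s['finger_gap'],s['gripper_force'],np.round(s['force'],1))
im,m=snap("wrist","w18.png");held(im,m,p,.0175)
E
```

```text
44.1667 [ 0.3354  0.3242  0.0708 -0.0473] 0.5716803396077622 73.77188801765442 [  2.1 -21.2  25.3]
held bolt [278.1 237.2] [33 31] toolx 0.0216 tooly 0.0004
held bolt [277.8 333.7] [26 23] toolx -0.0255 tooly 0.0002
```

The flask is pivoting onto the slope (front bolt row 225 → 237). Press a little more, then open.

>>> {"name": "drive_tool", "arguments": {"deltas": [[[0, 0, 2, 0], [0, 0, 4, 0], [0, 0, 4, 0]]]}}

```text
t: 44.47
tcp_pos: [0.3353, 0.3233, 0.0669]
tool_rot: [0.724, 0.69, -0.003, 0.002]
force: [3.0, -25.9, 27.6]
finger_gap: 0.57
gripper_force: 77.0
```

>>> {"name": "drive_tool", "arguments": {"deltas": [[[0, 0, 0, 0], [0, 0, 0, 0], [0, 0, 0, 0], [0, 0, 0, 0], [0, 0, 0, 0]]], "jaw": 66}}

```text
t: 44.88
tcp_pos: [0.3354, 0.3284, 0.0641]
tool_rot: [0.724, 0.689, 0.0, -0.0]
force: [1.1, -0.3, -0.0]
finger_gap: 0.769
gripper_force: 0.0
```

>>> {"name": "drive_tool", "arguments": {"deltas": [[[0, 0, -30, 0], [0, 0, -65, 0], [0, 0, -100, 0], [0, 0, -130, 0], [0, 0, -130, 0]]]}}

```text
t: 45.3
tcp_pos: [0.3383, 0.3304, 0.1993]
tool_rot: [0.724, 0.69, 0.006, 0.001]
force: [1.2, 0.1, -0.1]
finger_gap: 0.779
gripper_force: 0.0
```

```bash
cat > bed.py <<'E'
from h import *
# flask on bed: triangulate bolts using expected heights; report in bed frame
def bedframe():
    C=np.array([.411,.3395,.0565]); y=np.radians(87.3); s=np.radians(20)
    X=np.array([np.cos(y)*np.cos(s),np.sin(y)*np.cos(s),np.sin(s)]);Y=np.array([-np.sin(y),np.cos(y),0]);return C,X,Y,np.cross(X,Y)
def rep():
    p,s=meas();print(s['t'],np.round(p,4),s['finger_gap']);C,X,Y,Z=bedframe()
    im,m=snap("wrist")
    for c in brass(im,900):
        k=np.zeros(im.shape[:2],np.uint8); cv2.drawContours(k,[cv2.convexHull(c)],-1,1,-1)
        h=cv2.cvtColor(im,cv2.COLOR_RGB2HSV); g=(k&(h[...,1]<90)&(h[...,2]>60)).astype(np.uint8)
        n,l,st,ce=cv2.connectedComponentsWithStats(g); i=sorted(range(1,n),key=lambda i:-st[i,4])[:2]
        P=[]
        for j in i:
            o,d=ray(m,ce[j],1); q=o+d*((C+.042*Z-o)@Z)/(d@Z); P.append([(q-C)@X,(q-C)@Y])
        if len(P)==2: P=np.array(P); print(cv2.boundingRect(c),'px',np.round(ce[i],1).tolist(),'bed mid',np.round(P.mean(0),4),'sep %.4f'%np.linalg.norm(P[0]-P[1]))
rep()
E
python3 bed.py
```

```text
45.3 [ 0.3383  0.3304  0.1993 -0.0489] 0.7785237696289685
(242, 159, 63, 91) px [[273.0, 193.2], [273.4, 243.5]] bed mid [-0.012   0.0746] sep 0.0511
```

The first flask sits flush on the bed at bed coordinates (-0.012, 0.075). Next, the middle flask.

```bash
python3 - <<'E'
from h import *
json.dump([.337,.330,.1945,-.05],open('cmd.json','w'))
go(x=.5905,y=.046);go(yaw=-1.61);go(z=.12)
E
```

```text
ROW [-271.0, 267.0, 0.0, 0.0] rows>=9.5 -> [ 0.5901  0.046   0.1945 -0.05  ]
 ROW [0.0, 0.0, 0.0, 1.56] rows>=13.0 -> [ 0.5901  0.046   0.1945 -1.61  ]
 ROW [0.0, 0.0, 75.0, 0.0] rows>=1.9 -> [ 0.5901  0.046   0.1195 -1.61  ]
```

>>> {"name": "drive_tool", "arguments": {"deltas": [[[-135, 133, 0, 0], [-135, 133, 0, 0], [-135, 133, 0, 0], [-135, 133, 0, 0], [-135, 133, 0, 0]]]}}

```text
t: 45.77
tcp_pos: [0.4638, 0.1838, 0.1928]
tool_rot: [0.725, 0.689, -0.0, 0.0]
force: [0.4, 0.5, -0.8]
finger_gap: 0.774
gripper_force: 0.0
```

>>> {"name": "drive_tool", "arguments": {"deltas": [[[-136, 134, 0, 0.12], [-136, 134, 0, 0.24], [-136, 134, 0, 0.36], [-136, 134, 0, 0.48], [-136, 134, 0, 0.54]]], "jaw": 68}}

```text
t: 46.18
tcp_pos: [0.5909, 0.0406, 0.1923]
tool_rot: [0.884, 0.468, -0.0, 0.0]
force: [0.8, -0.0, 0.7]
finger_gap: 0.796
gripper_force: 0.0
```

>>> {"name": "drive_tool", "arguments": {"deltas": [[[0, 0, 0, 0.12], [0, 0, 0, 0.24], [0, 0, 0, 0.36], [0, 0, 0, 0.48], [0, 0, 0, 0.54]]]}}

```text
t: 46.6
tcp_pos: [0.5874, 0.0443, 0.1919]
tool_rot: [0.976, 0.216, -0.002, -0.001]
force: [-0.2, 0.0, 0.6]
finger_gap: 0.793
gripper_force: 0.0
```

>>> {"name": "drive_tool", "arguments": {"deltas": [[[0, 0, 20, 0.12], [0, 0, 40, 0.24], [0, 0, 60, 0.36], [0, 0, 75, 0.48], [0, 0, 75, 0.48]]]}}

```text
t: 47.02
tcp_pos: [0.5848, 0.0446, 0.1142]
tool_rot: [1.0, -0.02, -0.005, -0.001]
force: [-0.4, 0.8, -0.8]
finger_gap: 0.797
gripper_force: 0.0
```

>>> {"name": "drive_tool", "arguments": {"deltas": [[[0, 0, 0, 0], [0, 0, 0, 0], [0, 0, 0, 0]]]}}

```text
t: 47.27
tcp_pos: [0.5892, 0.0441, 0.1199]
tool_rot: [1.0, -0.019, 0.001, 0.0]
force: [1.0, -0.4, -0.0]
finger_gap: 0.797
gripper_force: 0.0
```

```bash
python3 chk.py
```

```text
47.2667 [ 0.5892  0.0441  0.1199 -1.608 ] [ 0.5901  0.046   0.1195 -1.61  ] 0.7968837565685387
(344, 158, 79, 107) [ 0.5897 -0.0294  0.0772  0.0545 -2.6569]
  bolts px [[393.6, 183.0], [386.3, 253.6]] mid [ 0.5863 -0.0341  0.056 ] sep 0.0518 ang 177.7
(240, 157, 74, 110) [ 0.5928  0.0452  0.0773  0.0482 -2.5184]
  bolts px [[275.9, 181.4], [275.6, 255.2]] mid [0.5897 0.0455 0.056 ] sep 0.0519 ang 177.5
```

>>> {"name": "drive_tool", "arguments": {"deltas": [[[0, -1, 20, 0], [0, -1, 50, 0], [0, -1, 75, 0], [0, -1, 89, 0], [0, -1, 89, 0]]]}}

```text
t: 47.73
tcp_pos: [0.5869, 0.0451, 0.0281]
tool_rot: [1.0, -0.019, -0.002, -0.0]
force: [-1.2, -0.3, 0.2]
finger_gap: 0.797
gripper_force: 0.0
```

>>> {"name": "drive_tool", "arguments": {"deltas": [[[0, 0, 0, 0], [0, 0, 0, 0], [0, 0, 0, 0], [0, 0, 0, 0], [0, 0, 0, 0]]], "jaw": 40, "force": 60}}

```text
t: 48.15
tcp_pos: [0.5896, 0.0449, 0.0317]
tool_rot: [1.0, -0.02, 0.001, 0.0]
force: [-0.2, -0.0, 4.5]
finger_gap: 0.571
gripper_force: 65.3
```

>>> {"name": "drive_tool", "arguments": {"deltas": [[[0, 0, 0, 0], [0, 0, 0, 0], [0, 0, 0, 0]]]}}

```text
t: 48.4
tcp_pos: [0.5896, 0.0449, 0.0318]
tool_rot: [1.0, -0.019, 0.001, 0.0]
force: [-0.0, 1.1, 6.3]
finger_gap: 0.572
gripper_force: 65.6
```

>>> {"name": "drive_tool", "arguments": {"deltas": [[[0, 0, -15, 0], [0, 0, -40, 0], [0, 0, -75, 0], [0, 0, -110, 0], [0, 0, -150, 0]]]}}

```text
t: 48.82
tcp_pos: [0.5868, 0.0451, 0.18]
tool_rot: [1.0, -0.02, -0.002, -0.0]
force: [0.8, 0.3, -3.2]
finger_gap: 0.572
gripper_force: 65.1
```

```bash
python3 - <<'E'
from h import *
p,s=meas();print(s['t'],np.round(p,4),s['finger_gap'],s['gripper_force'],np.round(s['force'],1))
json.dump([.5901,.047,.1195-.089+.15,-1.61],open('cmd.json','w'))
go(yaw=-.047);go(x=.416,y=.330);go(z=.12)
E
```

```text
48.8167 [ 0.5868  0.0451  0.18   -1.6101] 0.5720001414957095 65.07891297340393 [ 0.8  0.3 -3.2]
 ROW [0.0, 0.0, 0.0, -1.56] rows>=13.0 -> [ 0.5901  0.047   0.1805 -0.05  ]
 ROW [274.0, -188.0, 0.0, 0.0] rows>=8.3 -> [ 0.416   0.3301  0.1805 -0.05  ]
 ROW [0.0, 0.0, 60.0, 0.0] rows>=1.5 -> [ 0.416   0.3301  0.1205 -0.05  ]
```

>>> {"name": "drive_tool", "arguments": {"deltas": [[[0, 0, 0, -0.12], [0, 0, 0, -0.24], [0, 0, 0, -0.36], [0, 0, 0, -0.48], [0, 0, 0, -0.54]]]}}

```text
t: 49.23
tcp_pos: [0.5877, 0.0451, 0.1798]
tool_rot: [0.968, 0.25, -0.001, -0.0]
force: [-0.7, -0.4, -3.4]
finger_gap: 0.569
gripper_force: 65.3
```

>>> {"name": "drive_tool", "arguments": {"deltas": [[[0, 0, 0, -0.12], [0, 0, 0, -0.24], [0, 0, 0, -0.36], [0, 0, 0, -0.48], [0, 0, 0, -0.54]]]}}

```text
t: 49.65
tcp_pos: [0.5877, 0.0451, 0.1796]
tool_rot: [0.866, 0.499, -0.001, -0.001]
force: [0.4, -0.2, -2.4]
finger_gap: 0.573
gripper_force: 65.3
```

>>> {"name": "drive_tool", "arguments": {"deltas": [[[0, 0, 0, -0.12], [0, 0, 0, -0.24], [0, 0, 0, -0.36], [0, 0, 0, -0.48], [0, 0, 0, -0.48]]]}}

```text
t: 50.07
tcp_pos: [0.5877, 0.0451, 0.1796]
tool_rot: [0.724, 0.69, -0.001, -0.001]
force: [0.2, 1.1, -3.5]
finger_gap: 0.569
gripper_force: 65.2
```

>>> {"name": "drive_tool", "arguments": {"deltas": [[[137, -94, 0, 0], [137, -94, 0, 0], [137, -94, 0, 0], [137, -94, 0, 0], [137, -94, 0, 0]]]}}

```text
t: 50.48
tcp_pos: [0.4947, 0.1917, 0.1795]
tool_rot: [0.724, 0.69, -0.002, -0.004]
force: [-0.5, -0.4, -3.1]
finger_gap: 0.573
gripper_force: 65.2
```

>>> {"name": "drive_tool", "arguments": {"deltas": [[[137, -94, 0, 0], [137, -94, 0, 0], [137, -94, 0, 0], [137, -94, 0, 0], [137, -94, 0, 0]]]}}

```text
t: 50.9
tcp_pos: [0.4093, 0.333, 0.18]
tool_rot: [0.723, 0.69, -0.001, -0.002]
force: [0.4, -1.2, -2.9]
finger_gap: 0.568
gripper_force: 65.2
```

>>> {"name": "drive_tool", "arguments": {"deltas": [[[0, 0, 30, 0], [0, 0, 60, 0], [0, 0, 60, 0], [0, 0, 60, 0]]]}}

```text
t: 51.23
tcp_pos: [0.4132, 0.3271, 0.119]
tool_rot: [0.725, 0.689, -0.002, -0.001]
force: [-0.8, 0.0, -2.9]
finger_gap: 0.572
gripper_force: 65.1
```

```bash
python3 - <<'E'
from h import *
p,s=meas();print(s['t'],np.round(p,4),np.round(cmd(),4),s['finger_gap'],s['gripper_force'],np.round(s['force'],1))
im,m=snap("wrist","w19.png");held(im,m,p,.0175)
E
```

```text
51.2333 [ 0.4132  0.3271  0.119  -0.0516] [ 0.416   0.3301  0.1205 -0.05  ] 0.5719216626549102 65.06635665893555 [-0.8  0.  -2.9]
held bolt [277.7 225.7] [32 31] toolx 0.0263 tooly 0.0004
held bolt [277.6 334.6] [27 20] toolx -0.0260 tooly 0.0003
```

>>> {"name": "drive_tool", "arguments": {"deltas": [[[0, 2, 15, 0], [0, 2, 30, 0], [0, 2, 37, 0], [0, 2, 39, 0], [0, 2, 39, 0]]]}}

```text
t: 51.7
tcp_pos: [0.4171, 0.3279, 0.082]
tool_rot: [0.725, 0.689, 0.0, 0.0]
force: [-0.4, 0.2, -3.5]
finger_gap: 0.573
gripper_force: 65.2
```

>>> {"name": "drive_tool", "arguments": {"deltas": [[[0, 0, 2, 0], [0, 0, 4, 0], [0, 0, 6, 0], [0, 0, 8, 0], [0, 0, 8, 0]]]}}

```text
t: 52.12
tcp_pos: [0.4177, 0.3263, 0.077]
tool_rot: [0.724, 0.69, 0.0, 0.002]
force: [-1.3, -12.3, 21.3]
finger_gap: 0.568
gripper_force: 69.4
```

>>> {"name": "drive_tool", "arguments": {"deltas": [[[0, 0, 2, 0], [0, 0, 4, 0], [0, 0, 6, 0], [0, 0, 8, 0], [0, 0, 9, 0]]]}}

```text
t: 52.53
tcp_pos: [0.4175, 0.3233, 0.0687]
tool_rot: [0.723, 0.69, -0.002, 0.003]
force: [0.9, -23.1, 27.9]
finger_gap: 0.569
gripper_force: 75.4
```

>>> {"name": "drive_tool", "arguments": {"deltas": [[[0, 0, 1, 0], [0, 0, 2, 0], [0, 0, 2, 0]]]}}

```text
t: 52.78
tcp_pos: [0.4174, 0.3227, 0.0665]
tool_rot: [0.724, 0.69, -0.002, 0.003]
force: [-0.1, -25.6, 27.4]
finger_gap: 0.572
gripper_force: 77.0
```

>>> {"name": "drive_tool", "arguments": {"deltas": [[[0, 0, 0, 0], [0, 0, 0, 0], [0, 0, 0, 0], [0, 0, 0, 0], [0, 0, 0, 0]]], "jaw": 66}}

```text
t: 53.2
tcp_pos: [0.4166, 0.3285, 0.0623]
tool_rot: [0.724, 0.689, 0.0, -0.0]
force: [-0.2, 0.2, 0.2]
finger_gap: 0.772
gripper_force: 0.0
```

>>> {"name": "drive_tool", "arguments": {"deltas": [[[0, 0, -30, 0], [0, 0, -65, 0], [0, 0, -100, 0], [0, 0, -130, 0], [0, 0, -130, 0]]]}}

```text
t: 53.62
tcp_pos: [0.4199, 0.3303, 0.1979]
tool_rot: [0.724, 0.69, 0.006, 0.002]
force: [0.9, 0.1, -0.7]
finger_gap: 0.776
gripper_force: 0.0
```

```bash
python3 bed.py; python3 - <<'E'
from h import *
json.dump([.418,.330,.1205-.058+.130,-.05],open('cmd.json','w'))
go(x=.588,y=-.033);go(yaw=-1.61);go(z=.12)
E
```

```text
53.6167 [ 0.4199  0.3303  0.1979 -0.0489] 0.7758229949347779
(144, 165, 67, 88) px [[171.4, 198.7], [184.4, 247.8]] bed mid [-0.012   0.0723] sep 0.0519
(242, 159, 64, 92) px [[273.5, 193.7], [273.7, 244.4]] bed mid [-0.0078 -0.0072] sep 0.0511
 ROW [-354.0, 188.0, 0.0, 0.0] rows>=10.0 -> [ 0.5881 -0.033   0.1925 -0.05  ]
 ROW [0.0, 0.0, 0.0, 1.56] rows>=13.0 -> [ 0.5881 -0.033   0.1925 -1.61  ]
 ROW [0.0, 0.0, 73.0, 0.0] rows>=1.8 -> [ 0.5881 -0.033   0.1195 -1.61  ]
```

Both flasks are flush on the bed. For the third one I'll finish turning the wrist before nearing the lever.

```bash
python3 - <<'E'
from h import *
json.dump([.418,.330,.1205-.058+.130,-.05],open('cmd.json','w'))
go(x=.585,y=.06);go(yaw=-1.61);go(x=.588,y=-.033);go(z=.12)
E
```

```text
ROW [-261.0, 180.0, 0.0, 0.0] rows>=7.9 -> [ 0.5847  0.0603  0.1925 -0.05  ]
 ROW [0.0, 0.0, 0.0, 1.56] rows>=13.0 -> [ 0.5847  0.0603  0.1925 -1.61  ]
 ROW [7.0, 93.0, 0.0, 0.0] rows>=2.3 -> [ 0.5881 -0.0329  0.1925 -1.61  ]
 ROW [0.0, 0.0, 73.0, 0.0] rows>=1.8 -> [ 0.5881 -0.0329  0.1195 -1.61  ]
```

>>> {"name": "drive_tool", "arguments": {"deltas": [[[-130, 90, 0, 0], [-130, 90, 0, 0], [-130, 90, 0, 0], [-130, 90, 0, 0], [-130, 90, 0, 0]]]}}

```text
t: 54.08
tcp_pos: [0.5032, 0.1891, 0.1908]
tool_rot: [0.726, 0.687, -0.0, 0.001]
force: [0.1, 0.2, -0.1]
finger_gap: 0.772
gripper_force: 0.0
```

>>> {"name": "drive_tool", "arguments": {"deltas": [[[-131, 90, 0, 0.12], [-131, 90, 0, 0.24], [-131, 90, 0, 0.36], [-131, 90, 0, 0.48], [-131, 90, 0, 0.54]]], "jaw": 68}}

```text
t: 54.5
tcp_pos: [0.587, 0.0531, 0.1907]
tool_rot: [0.884, 0.467, 0.0, 0.002]
force: [0.1, 0.8, 0.5]
finger_gap: 0.794
gripper_force: 0.0
```

>>> {"name": "drive_tool", "arguments": {"deltas": [[[0, 0, 0, 0.12], [0, 0, 0, 0.24], [0, 0, 0, 0.36], [0, 0, 0, 0.48], [0, 0, 0, 0.54]]]}}

```text
t: 54.92
tcp_pos: [0.582, 0.059, 0.1902]
tool_rot: [0.976, 0.216, -0.002, -0.001]
force: [0.3, 0.1, 0.3]
finger_gap: 0.798
gripper_force: 0.0
```

>>> {"name": "drive_tool", "arguments": {"deltas": [[[0, 0, 0, 0.12], [0, 0, 0, 0.24], [0, 0, 0, 0.36], [0, 0, 0, 0.48], [0, 0, 0, 0.48]]]}}

```text
t: 55.33
tcp_pos: [0.5821, 0.0591, 0.1904]
tool_rot: [1.0, -0.02, -0.002, -0.0]
force: [0.1, -0.3, -0.5]
finger_gap: 0.8
gripper_force: 0.0
```

>>> {"name": "drive_tool", "arguments": {"deltas": [[[2, 25, 20, 0], [4, 50, 40, 0], [6, 75, 60, 0], [7, 93, 73, 0], [7, 93, 73, 0]]]}}

```text
t: 55.75
tcp_pos: [0.5844, -0.0373, 0.1152]
tool_rot: [1.0, -0.02, -0.004, -0.0]
force: [-0.3, 0.0, 0.3]
finger_gap: 0.797
gripper_force: 0.0
```

>>> {"name": "drive_tool", "arguments": {"deltas": [[[0, 0, 0, 0], [0, 0, 0, 0], [0, 0, 0, 0]]]}}

```text
t: 56.0
tcp_pos: [0.5868, -0.0338, 0.1198]
tool_rot: [1.0, -0.019, 0.0, -0.0]
force: [-0.7, 0.2, 0.5]
finger_gap: 0.799
gripper_force: 0.0
```

```bash
python3 chk.py
```

```text
56.0 [ 0.5868 -0.0338  0.1198 -1.6079] [ 0.5881 -0.0329  0.1195 -1.61  ] 0.7989914770134586
(243, 158, 74, 110) [ 0.5897 -0.0345  0.0774  0.0481 -2.4983]
  bolts px [[278.8, 182.9], [278.2, 256.4]] mid [ 0.5863 -0.0341  0.056 ] sep 0.0518 ang 177.5
```

>>> {"name": "drive_tool", "arguments": {"deltas": [[[0, 0, 20, 0], [0, 0, 50, 0], [0, 0, 75, 0], [0, 0, 89, 0], [0, 0, 89, 0]]]}}

```text
t: 56.47
tcp_pos: [0.5847, -0.0334, 0.028]
tool_rot: [1.0, -0.019, -0.003, -0.001]
force: [-1.1, -0.0, 0.0]
finger_gap: 0.796
gripper_force: 0.0
```

>>> {"name": "drive_tool", "arguments": {"deltas": [[[0, 0, 0, 0], [0, 0, 0, 0], [0, 0, 0, 0], [0, 0, 0, 0], [0, 0, 0, 0]]], "jaw": 40, "force": 60}}

```text
t: 56.88
tcp_pos: [0.5875, -0.0348, 0.0316]
tool_rot: [1.0, -0.019, 0.001, 0.0]
force: [-0.1, 1.3, 3.4]
finger_gap: 0.572
gripper_force: 65.5
```

>>> {"name": "drive_tool", "arguments": {"deltas": [[[0, 0, 0, 0], [0, 0, 0, 0], [0, 0, 0, 0]]]}}

```text
t: 57.13
tcp_pos: [0.5875, -0.0348, 0.0316]
tool_rot: [1.0, -0.02, 0.001, 0.0]
force: [-0.7, 2.0, 6.1]
finger_gap: 0.571
gripper_force: 65.9
```

>>> {"name": "drive_tool", "arguments": {"deltas": [[[0, 0, -15, 0], [0, 0, -40, 0], [0, 0, -75, 0], [0, 0, -110, 0], [0, 0, -150, 0]]]}}

```text
t: 57.55
tcp_pos: [0.5848, -0.0348, 0.1799]
tool_rot: [1.0, -0.02, -0.002, -0.0]
force: [2.4, -0.7, -2.9]
finger_gap: 0.574
gripper_force: 65.2
```

```bash
python3 - <<'E'
from h import *
p,s=meas();print(s['t'],np.round(p,4),s['finger_gap'],s['gripper_force'],np.round(s['force'],1))
json.dump([.5881,-.0329,.1195-.089+.15,-1.61],open('cmd.json','w'))
go(x=.588,y=.10);go(yaw=-.047);go(x=.497,y=.325);go(z=.12)
E
```

```text
57.55 [ 0.5848 -0.0348  0.1799 -1.6103] 0.5735726023194735 65.15588164329529 [ 2.4 -0.7 -2.9]
 ROW [-5.0, -133.0, 0.0, 0.0] rows>=3.3 -> [ 0.5883  0.1002  0.1805 -1.61  ]
 ROW [0.0, 0.0, 0.0, -1.56] rows>=13.0 -> [ 0.5883  0.1002  0.1805 -0.05  ]
 ROW [220.0, -102.0, 0.0, 0.0] rows>=6.1 -> [ 0.4974  0.325   0.1805 -0.05  ]
 ROW [0.0, 0.0, 60.0, 0.0] rows>=1.5 -> [ 0.4974  0.325   0.1205 -0.05  ]
```

>>> {"name": "drive_tool", "arguments": {"deltas": [[[-5, -133, 0, 0], [-5, -133, 0, 0], [-5, -133, 0, 0], [-5, -133, 0, 0], [-5, -133, 0, 0]]]}}

```text
t: 57.97
tcp_pos: [0.5854, 0.1013, 0.1796]
tool_rot: [1.0, -0.017, -0.001, -0.0]
force: [0.1, -0.6, -4.8]
finger_gap: 0.571
gripper_force: 65.3
```

>>> {"name": "drive_tool", "arguments": {"deltas": [[[0, 0, 0, -0.12], [0, 0, 0, -0.24], [0, 0, 0, -0.36], [0, 0, 0, -0.48], [0, 0, 0, -0.54]]]}}

```text
t: 58.38
tcp_pos: [0.5864, 0.0966, 0.1795]
tool_rot: [0.968, 0.25, -0.001, 0.0]
force: [0.6, -0.8, -3.6]
finger_gap: 0.569
gripper_force: 65.3
```

>>> {"name": "drive_tool", "arguments": {"deltas": [[[0, 0, 0, -0.12], [0, 0, 0, -0.24], [0, 0, 0, -0.36], [0, 0, 0, -0.48], [0, 0, 0, -0.54]]]}}

```text
t: 58.8
tcp_pos: [0.5864, 0.0965, 0.1795]
tool_rot: [0.867, 0.499, -0.001, -0.0]
force: [-0.3, -1.0, -4.5]
finger_gap: 0.571
gripper_force: 65.3
```

>>> {"name": "drive_tool", "arguments": {"deltas": [[[0, 0, 0, -0.12], [0, 0, 0, -0.24], [0, 0, 0, -0.36], [0, 0, 0, -0.48], [0, 0, 0, -0.48]]]}}

```text
t: 59.22
tcp_pos: [0.5864, 0.0966, 0.1796]
tool_rot: [0.724, 0.689, -0.001, -0.0]
force: [-0.2, 0.2, -4.2]
finger_gap: 0.57
gripper_force: 65.3
```

>>> {"name": "drive_tool", "arguments": {"deltas": [[[110, -51, 0, 0], [110, -51, 0, 0], [110, -51, 0, 0], [110, -51, 0, 0], [110, -51, 0, 0]]]}}

```text
t: 59.63
tcp_pos: [0.5401, 0.2116, 0.1799]
tool_rot: [0.724, 0.69, -0.001, -0.0]
force: [0.9, -1.7, -4.2]
finger_gap: 0.569
gripper_force: 65.3
```

>>> {"name": "drive_tool", "arguments": {"deltas": [[[110, -51, 0, 0], [110, -51, 0, 0], [110, -51, 0, 0], [110, -51, 0, 0], [110, -51, 0, 0]]]}}

```text
t: 60.05
tcp_pos: [0.496, 0.3232, 0.18]
tool_rot: [0.724, 0.689, -0.0, 0.0]
force: [-0.6, 0.9, -3.6]
finger_gap: 0.569
gripper_force: 65.3
```

>>> {"name": "drive_tool", "arguments": {"deltas": [[[0, 0, 30, 0], [0, 0, 60, 0], [0, 0, 60, 0], [0, 0, 60, 0]]]}}

```text
t: 60.38
tcp_pos: [0.4957, 0.3205, 0.1188]
tool_rot: [0.726, 0.688, -0.002, -0.001]
force: [0.8, 0.8, -3.2]
finger_gap: 0.575
gripper_force: 65.2
```

```bash
python3 - <<'E'
from h import *
p,s=meas();print(s['t'],np.round(p,4),np.round(cmd(),4),s['finger_gap'],s['gripper_force'],np.round(s['force'],1))
im,m=snap("wrist","w20.png");held(im,m,p,.0175)
E
```

```text
60.3833 [ 0.4957  0.3205  0.1188 -0.0532] [ 0.4974  0.325   0.1205 -0.05  ] 0.5746265015264498 65.17006158828735 [ 0.8  0.8 -3.2]
held bolt [277.8 228.7] [31 31] toolx 0.0251 tooly 0.0004
held bolt [277.7 335.7] [26 18] toolx -0.0267 tooly 0.0003
```

>>> {"name": "drive_tool", "arguments": {"deltas": [[[3, 0, 15, 0], [3, 0, 30, 0], [3, 0, 37, 0], [3, 0, 39, 0], [3, 0, 39, 0]]]}}

```text
t: 60.85
tcp_pos: [0.4969, 0.3257, 0.0821]
tool_rot: [0.725, 0.689, 0.001, 0.0]
force: [-0.0, 0.7, -3.8]
finger_gap: 0.571
gripper_force: 65.2
```

>>> {"name": "drive_tool", "arguments": {"deltas": [[[0, 0, 2, 0], [0, 0, 4, 0], [0, 0, 6, 0], [0, 0, 8, 0], [0, 0, 8, 0]]]}}

```text
t: 61.27
tcp_pos: [0.4976, 0.3246, 0.078]
tool_rot: [0.724, 0.69, 0.001, 0.002]
force: [-3.5, -8.6, 20.1]
finger_gap: 0.569
gripper_force: 68.9
```

>>> {"name": "drive_tool", "arguments": {"deltas": [[[0, 0, 2, 0], [0, 0, 4, 0], [0, 0, 6, 0], [0, 0, 8, 0], [0, 0, 9, 0]]]}}

```text
t: 61.68
tcp_pos: [0.4974, 0.3211, 0.0698]
tool_rot: [0.724, 0.69, -0.002, 0.003]
force: [-2.9, -22.9, 26.6]
finger_gap: 0.57
gripper_force: 74.5
```

>>> {"name": "drive_tool", "arguments": {"deltas": [[[0, 0, 1, 0], [0, 0, 2, 0], [0, 0, 2, 0]]]}}

```text
t: 61.93
tcp_pos: [0.4974, 0.3205, 0.0677]
tool_rot: [0.724, 0.69, -0.002, 0.004]
force: [-3.3, -22.9, 26.5]
finger_gap: 0.57
gripper_force: 76.1
```

>>> {"name": "drive_tool", "arguments": {"deltas": [[[0, 0, 0, 0], [0, 0, 0, 0], [0, 0, 0, 0], [0, 0, 0, 0], [0, 0, 0, 0]]], "jaw": 61}}

```text
t: 62.35
tcp_pos: [0.4962, 0.3266, 0.0623]
tool_rot: [0.724, 0.689, 0.0, 0.0]
force: [-0.0, -1.0, -0.4]
finger_gap: 0.713
gripper_force: 0.0
```

>>> {"name": "drive_tool", "arguments": {"deltas": [[[0, 0, -30, 0], [0, 0, -65, 0], [0, 0, -100, 0], [0, 0, -140, 0], [0, 0, -180, 0]]]}}

```text
t: 62.77
tcp_pos: [0.4953, 0.3263, 0.2432]
tool_rot: [0.724, 0.69, -0.001, -0.0]
force: [1.2, 0.1, 1.3]
finger_gap: 0.718
gripper_force: 0.0
```

>>> {"name": "drive_tool", "arguments": {"deltas": [[[0, -40, 0, 0], [0, -80, 0, 0], [0, -80, 0, 0], [0, -80, 0, 0], [0, -80, 0, 0]]]}}

```text
t: 63.18
tcp_pos: [0.4164, 0.3306, 0.2423]
tool_rot: [0.724, 0.69, 0.0, 0.0]
force: [0.8, -0.0, 0.3]
finger_gap: 0.717
gripper_force: 0.0
```

```bash
python3 bed.py; python3 - <<'E'
from h import *
# lever bar pixel near home (298.4,240.3) in side view: dark centroid
im,_=snap("side"); ref=cv2.cvtColor(cv2.imread('pics/s13.png'),cv2.COLOR_BGR2RGB)
for t,i in(('home ref',ref),('now',im)):
    k=(i[222:260,285:312].max(2)<60); y,x=np.nonzero(k); print(t,k.sum(),x.mean()+285,y.mean()+222)
E
```

```text
63.1833 [ 0.4164  0.3306  0.2423 -0.0488] 0.7168340998404564
(167, 158, 57, 78) px [[190.8, 186.4], [198.6, 229.7]] bed mid [-0.012   0.0735] sep 0.0512
(333, 153, 57, 79) px [[365.8, 181.7], [358.1, 225.8]] bed mid [-0.0074 -0.0861] sep 0.0513
(253, 153, 53, 80) px [[278.9, 181.9], [278.8, 226.8]] bed mid [-0.008  -0.0072] sep 0.0512
home ref 217 297.3778801843318 243.19354838709677
now 453 296.0044150110375 245.45474613686534
```

All three read alike on the bed. One last two-view check of their heights and tilt, and of the lever.

```bash
cat > fin.py <<'E'
from h import *
import pickle,sys
im,m=snap("wrist");out=[]
for c in brass(im,900):
    k=np.zeros(im.shape[:2],np.uint8); cv2.drawContours(k,[cv2.convexHull(c)],-1,1,-1)
    h=cv2.cvtColor(im,cv2.COLOR_RGB2HSV); g=(k&(h[...,1]<90)&(h[...,2]>60)).astype(np.uint8)
    n,l,st,ce=cv2.connectedComponentsWithStats(g); i=sorted(range(1,n),key=lambda i:-st[i,4])[:2]
    out.append(sorted([ce[j] for j in i],key=lambda q:q[1]))
out.sort(key=lambda o:o[0][0]); pickle.dump((m,out),open(sys.argv[1],'wb')); print(len(out))
ims,_=snap("side")
k=(ims[222:262,285:312].max(2)<40); y,x=np.nonzero(k); print(k.sum(),x.mean()+285,y.mean()+222)
E
python3 fin.py f1.pkl; python3 - <<'E'
from h import *
for f in('s0','s13','s14','s15'):
    f='pics/side0.png' if f=='s0' else 'pics/%s.png'%f
    i=cv2.imread(f);k=(i[222:262,285:312].max(2)<40); y,x=np.nonzero(k); print(f,k.sum(),x.mean()+285,y.mean()+222)
E
```

```text
3
0 nan nan
pics/side0.png 0 nan nan
pics/s13.png 0 nan nan
pics/s14.png 0 nan nan
pics/s15.png 0 nan nanfin.py:11: RuntimeWarning: Mean of empty slice.
  k=(ims[222:262,285:312].max(2)<40); y,x=np.nonzero(k); print(k.sum(),x.mean()+285,y.mean()+222)
  ret = ret.dtype.type(ret / rcount)
<stdin>:4: RuntimeWarning: Mean of empty slice.
  ret = ret.dtype.type(ret / rcount)
```

>>> {"name": "drive_tool", "arguments": {"deltas": [[[-30, 0, 0, 0], [-60, 0, 0, 0], [-90, 0, -20, 0], [-90, 0, -20, 0], [-90, 0, -20, 0]]]}}

```text
t: 63.8
tcp_pos: [0.4133, 0.2392, 0.263]
tool_rot: [0.726, 0.688, 0.001, 0.0]
force: [0.9, 0.5, 0.4]
finger_gap: 0.714
gripper_force: 0.0
```

>>> {"name": "drive_tool", "arguments": {"deltas": [[[0, 0, 0, 0], [0, 0, 0, 0], [0, 0, 0, 0]]]}}

```text
t: 64.05
tcp_pos: [0.4117, 0.2408, 0.2617]
tool_rot: [0.724, 0.69, -0.0, -0.0]
force: [0.7, 1.1, 0.7]
finger_gap: 0.713
gripper_force: 0.0
```

```bash
python3 fin.py f2.pkl; python3 - <<'E'
from h import *
import pickle
(m1,a),(m2,b)=[pickle.load(open(f,'rb')) for f in('f1.pkl','f2.pkl')]
C=np.array([.411,.3395,.0565]); y=np.radians(87.3); s=np.radians(20)
X=np.array([np.cos(y)*np.cos(s),np.sin(y)*np.cos(s),np.sin(s)]);Y=np.array([-np.sin(y),np.cos(y),0]);Z=np.cross(X,Y)
for p,q in zip(a,b):
    P=[tri([ray(m1,p[i],1),ray(m2,q[i],1)]) for i in(0,1)]
    u,l=P[0][0],P[1][0]; d=u-l; M=(u+l)/2-.042*Z-C
    print(np.round(u,4),np.round(l,4),'slope %.1f'%np.degrees(np.arcsin(d[2]/np.linalg.norm(d))),'sep %.4f'%np.linalg.norm(d),'bed xyz',np.round([M@X,M@Y,M@Z],4))
E
```

```text
3
0 nan nan
[0.3361 0.3404 0.0959] [0.3338 0.2916 0.0783] slope 19.8 sep 0.0519 bed xyz [-0.0149  0.0749 -0.004 ]
[0.4183 0.3406 0.0986] [0.416  0.2919 0.0807] slope 20.2 sep 0.0519 bed xyz [-0.0102 -0.0072 -0.003 ]
[0.4983 0.3372 0.0977] [0.496  0.2884 0.0801] slope 19.8 sep 0.0520 bed xyz [-0.0102 -0.0873 -0.0038]fin.py:11: RuntimeWarning: Mean of empty slice.
  k=(ims[222:262,285:312].max(2)<40); y,x=np.nonzero(k); print(k.sum(),x.mean()+285,y.mean()+222)
  ret = ret.dtype.type(ret / rcount)
```

The flasks lie at 20° on the bed. Confirm the lever by comparing image patches against the home and notch pictures.

```bash
python3 - <<'E'
from h import *
im,_=snap("side");g=cv2.cvtColor(im,cv2.COLOR_RGB2GRAY)
g13=cv2.imread('pics/s13.png',0)
r=cv2.matchTemplate(g[210:275,270:350],g13[224:257,289:308],cv2.TM_CCOEFF_NORMED);_,v,_,l=cv2.minMaxLoc(r);print('match',v,'shift',l[0]+270-289,l[1]+210-224)
r=cv2.matchTemplate(cv2.imread('pics/s14.png',0)[210:275,270:350],g13[224:257,289:308],cv2.TM_CCOEFF_NORMED);_,v,_,l=cv2.minMaxLoc(r);print('ref notch2',v,l[0]+270-289,l[1]+210-224)
E
```

```text
match 0.7604488730430603 shift 0 0
ref notch2 0.7594251036643982 32 3
```

The lever is home (zero shift from the reference). Hand in.

```bash
python3 -c "
from h import *
print(manip.sign_off())"
```

```text
the job is handed in; nothing more can be done
None
```

The job is handed in; by my own camera checks, all three flasks went through the trial closure (lever to the second notch, then released fully home) and now lie flat on the sloped rack, lid up and let go, but the hand-in returned no verdict.

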